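# Close out a seed sample batch

### The arm

A 6-joint arm with a two-finger parallel gripper is mounted at the origin on the work surface. World frame = base frame: x ahead of the robot, y to its left, z up, the work surface at z = 0. Lengths are in mm, angles in rad, forces in N, time in s.
With the tool pointing down it reaches from about 350 to 975 mm from the base axis. Payload 7.1 kg.
Tool frame: the origin (TCP) lies at the very end of the fingers, on their centre line; the grasp point (between the pads) lies 19 mm behind it; y points along the fingers, x is the direction in which the jaws open and shut, and the axes are right-handed (so a half turn about y gives the same grasp; the last joint's range is limited). The gripper opens to 88 mm and grips with 3 to 60 N. Pads are 20 mm wide; open, the fingers measure 115 mm over their backs; the gripper's body (75 mm by 178 mm) begins 61 mm behind the grasp point.
Start: joints at [1.317, 0.423, 1.63, -0, 1.089, -0.019], TCP at [145.374, 607.841, 222.675] pointing down, gripper open.
Joint ranges: [-3, 3], [-0.9, 2.11], [0.09, 2.58], [-1.31, 4.45], [0.11, 2.69], [-2.54, 2.54]. Speed limits (rad/s): [2.39, 2.39, 3.01, 3.14, 3.14, 3.14].

### API

Orientations are given as a rotation vector (axis times angle).
In Python, from workcell import ctrl gives the robot as it stands. The module is installed in compiled form; this text tells all that it offers.
- The arm moves only by the tool carry_out, never from a script. Its arguments are lists of equal length, an entry for each row: "delta_pos": the shift along the tool's x, y, z in cm, a list of three; "rotation": the turn, a rotation vector about the tool's x, y, z in rad, a list of three. In form: {"delta_pos": [[dx, dy, dz], ...], "rotation": [[wx, wy, wz], ...]}. A call has 1 to 12 rows; each row is the pose to reach, as a shift and turn from the pose commanded when the call began, along the tool's axes at that moment; what a row does not reach only later rows make up. A row lasts 1/12 s, in which the tool goes at most 41.7 mm and 7.16 degrees, less where a joint would pass 70% of its speed; a pose out of reach is approached as far as the arm can. A call with a gripper value outside its range is refused whole. "hand" is the closure in counts, from 0 (fully open) to 255 (shut), set as the call begins (left out, the last holds). The fingers move at their own pace and stop on an object; the grip force is fixed at half the most. Time passes only in rows, so rows that repeat a pose let the fingers close. It gives the time, the measured TCP pose, the force and the opening at its end, in the units of the state.
- ctrl.get_obs(): the state, without advancing time (a new reading comes with each control period).
- ctrl.get_image(name): name is "scene" or "top" or "wrist"; returns the picture (420x560x3 uint8, red, green, blue); there is no depth.
- ctrl.camera_info(name): a dict with "fov_y" (degrees; the focal length in pixels is half the picture's height over the tangent of half this angle, whatever the lens; pixels are square), "cx", "cy" (the principal point, pixels), "R" (3x3) and "t" (3): a world point X has camera coordinates R X + t; the wrist camera has in their place "T_tool_cam" (4x4, takes a point from camera to tool coordinates, whose origin is the TCP and whose axes are the tool frame's). Camera axes: x right, y down, z forward; pixel columns grow to the right and rows downward; lengths in mm; the calibration is good to about 2 mm. A picture is of the moment at which its call begins: read the wrist's pose just before it. camera_info takes no time and is no camera call.
- ctrl.close_job(): hands the job in, once; it reports no verdict.
The state is a dict: "t": time; "qpos": joint angles; "qvel": joint speeds; "joint_torque": joint torques, N m; "ee_pos": TCP position; "orientation": TCP orientation; "ft_force": force on the tool from outside, world axes, zero at the start; "moment": the same for the moment, N m; "width": finger opening in mm.
Only numpy, scipy, OpenCV 4.12 (cv2) and the standard library are available. Lean on these libraries where they do the work, as an engineer would, in place of code of your own. Each camera call takes 0.05 s, during which the arm holds its last target.

### The job

Close out this seed batch: stand the two fallen sample bottles upright on the plywood sample board and hang every folded metal lot marker astride the bar of the rail. When all of them are in place, push the batch counter's plunger fully down and let it come back up; leave the measuring cups and the tape where they are.

Things in the scene. Friction and masses are not known exactly. Their poses are not given: they have to be found in the camera images.
- rail_mid (a point): middle of the horizontal round steel bar of the rail, on the bar's axis: bar 16 mm in diameter, axis 112 mm above the bench, lying along this frame's y axis; its free span runs 165 mm to either side of this point, ending at two upright posts (16 mm by 12 mm, 124 mm tall) with flat feet 90 mm by 30 mm by 8 mm. Fixed
- rail: the whole rail stand; origin on the bench under the middle of the bar, y along the bar, z up. Fixed
- board: flat plywood sample board fixed to the bench, 120 mm (x) by 190 mm (y), 15 mm thick; origin at the centre of its underside, z up
- counter: grey batch counter, a box 100 mm (x) by 80 mm (y) by 62 mm tall, fixed to the bench, with a sprung palm plunger on top; origin at the centre of its underside
- plunger_top (a point): centre of the top of the counter's black mushroom plunger (44 mm in diameter, 12 mm thick), 110 mm above the bench when up; moves down as it is pressed
- plunger (a joint): how far the plunger is pressed, m: 0 up, 0.024 fully down; the spring needs 3 N to start and about 10 N at the bottom
- marker0: folded aluminium lot marker, an upside-down U (saddle) standing on its two legs: 32 mm wide over the legs (x), 26 mm clear between them, 36 mm long (y, the direction in which a bar passes through), 53 mm tall, sheet 3 mm thick, 45 g; origin midway between the lower edges of the legs, z up to the closed fold (fold underside at z = 50 mm). May be absent
- marker1: folded aluminium lot marker, an upside-down U (saddle) standing on its two legs: 32 mm wide over the legs (x), 26 mm clear between them, 36 mm long (y, the direction in which a bar passes through), 53 mm tall, sheet 3 mm thick, 45 g; origin midway between the lower edges of the legs, z up to the closed fold (fold underside at z = 50 mm). May be absent
- marker2: folded aluminium lot marker, an upside-down U (saddle) standing on its two legs: 32 mm wide over the legs (x), 26 mm clear between them, 36 mm long (y, the direction in which a bar passes through), 53 mm tall, sheet 3 mm thick, 45 g; origin midway between the lower edges of the legs, z up to the closed fold (fold underside at z = 50 mm). May be absent
- marker3: folded aluminium lot marker, an upside-down U (saddle) standing on its two legs: 32 mm wide over the legs (x), 26 mm clear between them, 36 mm long (y, the direction in which a bar passes through), 53 mm tall, sheet 3 mm thick, 45 g; origin midway between the lower edges of the legs, z up to the closed fold (fold underside at z = 50 mm). May be absent
- marker4: folded aluminium lot marker, an upside-down U (saddle) standing on its two legs: 32 mm wide over the legs (x), 26 mm clear between them, 36 mm long (y, the direction in which a bar passes through), 53 mm tall, sheet 3 mm thick, 45 g; origin midway between the lower edges of the legs, z up to the closed fold (fold underside at z = 50 mm). May be absent
- bottle0: closed white plastic sample bottle, square body 46 mm by 46 mm by 70 mm with a grey round cap (34 mm in diameter, 16 mm tall, total height 86 mm), about 140 g, found lying on its side; origin at the centre of the square body, 35 mm from the base, z towards the cap
- bottle1: closed white plastic sample bottle, square body 46 mm by 46 mm by 70 mm with a grey round cap (34 mm in diameter, 16 mm tall, total height 86 mm), about 140 g, found lying on its side; origin at the centre of the square body, 35 mm from the base, z towards the cap
- cup0: brass measuring cup, 42 mm in diameter, 45 mm tall, not part of the job; origin at the centre of its underside
- cup1: steel measuring cup, 42 mm in diameter, 45 mm tall, not part of the job; origin at the centre of its underside
- tape: roll of clear tape lying flat, 70 mm in diameter, 22 mm tall, not part of the job; origin at the centre of its underside
Things that resemble listed ones, but are neither listed nor needed, are in the scene too. What is shaped like the marker3 but turquoise is not meant.

How it is judged (in metres and radians):
On the way, in this order (a step that is already met when the one before it is completed fails the run):
1. every marker present hangs astride the bar and both bottles stand upright on the board (z of marker0 in the frame of rail_mid between -0.052 and -0.036 m and x of marker0 in the frame of rail_mid between -0.02 and 0.02 m and y of marker0 in the frame of rail_mid between -0.16 and 0.16 m and angle between each of marker0, marker1, marker2, marker3, marker4's own z axis and vertical below 0.35 rad and angle between the y axis of each of marker0, marker1, marker2, marker3, marker4 and the y axis of rail, either way round below 0.35 rad and linear speed of each of marker0, marker1, marker2, marker3, marker4, bottle0, bottle1 below 0.03 m/s and z of marker1 in the frame of rail_mid between -0.052 and -0.036 m and x of marker1 in the frame of rail_mid between -0.02 and 0.02 m and y of marker1 in the frame of rail_mid between -0.16 and 0.16 m and z of marker2 in the frame of rail_mid between -0.052 and -0.036 m and x of marker2 in the frame of rail_mid between -0.02 and 0.02 m and y of marker2 in the frame of rail_mid between -0.16 and 0.16 m and z of marker3 in the frame of rail_mid between -0.052 and -0.036 m and x of marker3 in the frame of rail_mid between -0.02 and 0.02 m and y of marker3 in the frame of rail_mid between -0.16 and 0.16 m and z of marker4 in the frame of rail_mid between -0.052 and -0.036 m and x of marker4 in the frame of rail_mid between -0.02 and 0.02 m and y of marker4 in the frame of rail_mid between -0.16 and 0.16 m and angle between each of bottle0, bottle1's own z axis and vertical below 0.1 rad and x of bottle0 in the frame of board between -0.06 and 0.06 m and y of bottle0 in the frame of board between -0.095 and 0.095 m and z of bottle0 in the frame of board between 0.046 and 0.054 m and x of bottle1 in the frame of board between -0.06 and 0.06 m and y of bottle1 in the frame of board between -0.095 and 0.095 m and z of bottle1 in the frame of board between 0.046 and 0.054 m), for 0.3 s.
2. then the counter's plunger is pushed fully down (value of joint plunger above 0.0215 m), for 0.05 s.
At the end, for the whole second after the job is handed in: Every marker present hangs at rest astride the bar between the posts (fold on the bar within 8 mm, under 20 degrees askew), both bottles stand at rest within 5 degrees of upright, centres over the board, and the plunger, pushed at least 21.5 mm down after that, is back up (all of step 1 and value of joint plunger below 0.003 m); the robot touches nothing.
It fails at once if a measuring cup or the tape is moved more than 40 mm (distance of any of cup0, cup1, tape from where it was at the start of the episode above 0.04 m).
Of marker0, marker1, marker2, marker3, marker4 only 3 to 5 are there at a start; the rules pass over those that are not, and their reading is None.
At some moment in a run one of marker0, marker1, marker2, marker3, marker4 may be knocked a few centimetres aside while the robot is not near it.
Once in a run the grip may slacken for a moment while it holds something.
It also fails if it takes over 210 s, if anything falls off the work surface, if the arm or the gripper's body presses on something with over 40 N, if the wrist force passes 120 N, or if a joint passes its speed limit or range.

## Working session

There is one attempt and no reset: what is moved stays moved. The work goes in short steps, Python scripts to look and compute and a tool call to move; the robot and the scene stay as the last step left them, time stands still between calls to the robot, and variables do not carry over. Pictures are saved under pics/ and viewed, and the job is handed in when it is done.

Besides the shell and the picture viewer there is one more tool, called after ">>>" by a JSON object that holds its "api" and its "payload". carry_out: Moves the arm, as the interface text tells. Its arguments: {"type":"object","properties":{"delta_pos":{"type":"array","items":{"type":"array","items":{"type":"number"}}},"rotation":{"type":"array","items":{"type":"array","items":{"type":"number"}}},"hand":{"type":"number"}},"required":["delta_pos","rotation"]}

```bash
mkdir -p pics; python3 - <<'E'
from workcell import ctrl
import cv2
o=ctrl.get_obs()
for k,v in o.items(): print(k,v)
for n in ["scene","top","wrist"]:
    print(n,ctrl.camera_info(n))
    im=ctrl.get_image(n); cv2.imwrite(f"pics/a_{n}.png",cv2.resize(im[:,:,::-1],(800,600),interpolation=cv2.INTER_CUBIC))
    cv2.imwrite(f"pics/raw_{n}.png",im[:,:,::-1])
E
```

```text
t 0.0
qpos [ 1.31700788e+00  4.23825212e-01  1.63068495e+00 -2.80835222e-05
  1.08857860e+00 -1.90188212e-02]
qvel [-8.22190303e-04  3.63531350e-05 -1.64178201e-03  4.51736893e-04
 -5.16875873e-04 -6.17692159e-04]
joint_torque [ 1.47571547e-03 -5.44628549e+01 -2.73667377e+01  6.44604466e-02
  2.28203565e-02 -1.32672949e-04]
ee_pos [145.24298076 607.32524289 221.91343118]
orientation [-1.31209249 -1.03369665  1.03566251]
ft_force [0.0035756  0.78508544 0.1793117 ]
moment [-0.01602931 -0.01665815 -0.00809806]
width 87.94132630198615
scene {'fov_y': 56.45045430131064, 'cx': 282.05931324115625, 'cy': 207.56454445227678, 'R': array([[-6.16191590e-01,  7.87596229e-01,  3.24854319e-04],
       [ 5.60225645e-01,  4.38593523e-01, -7.02696911e-01],
       [-5.53583916e-01, -4.32813935e-01, -7.11489245e-01]]), 't': array([ 307.81104201, -220.0845859 , 1144.91603788])}
top {'fov_y': 54.74973576427202, 'cx': 283.93361418572437, 'cy': 214.63772996257566, 'R': array([[ 0.02311152, -0.9994993 , -0.0216105 ],
       [-0.98969407, -0.01981846, -0.14181986],
       [ 0.14132057,  0.02466546, -0.98965656]]), 't': array([   2.77979027,  521.25727449, 1008.08422756])}
wrist {'fov_y': 71.10098385696661, 'cx': 276.90352252706697, 'cy': 205.4610361257403, 'T_tool_cam': array([[ 9.99999907e-01, -3.80234097e-04,  2.05667801e-04,
         1.40179175e+00],
       [-3.01675441e-04, -2.73050340e-01,  9.61999699e-01,
        -1.61559195e+02],
       [-3.09627424e-04, -9.61999671e-01, -2.73050429e-01,
         7.34762138e+01],
       [ 0.00000000e+00,  0.00000000e+00,  0.00000000e+00,
         1.00000000e+00]])}
```

View pics/a_scene.png

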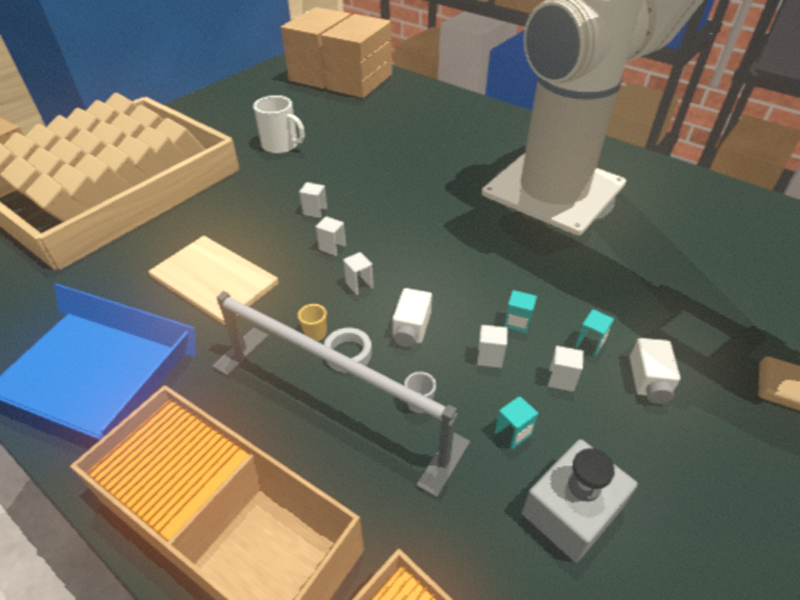

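View pics/a_top.png

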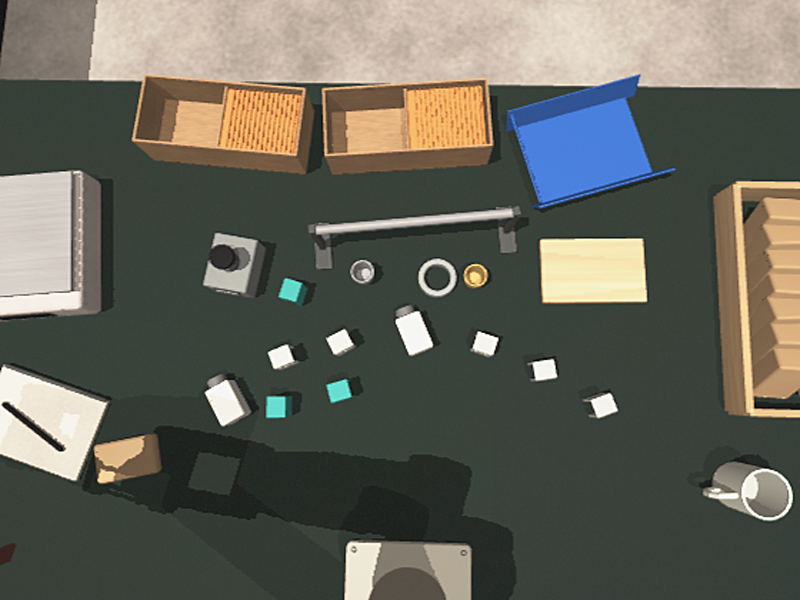

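View pics/a_wrist.png

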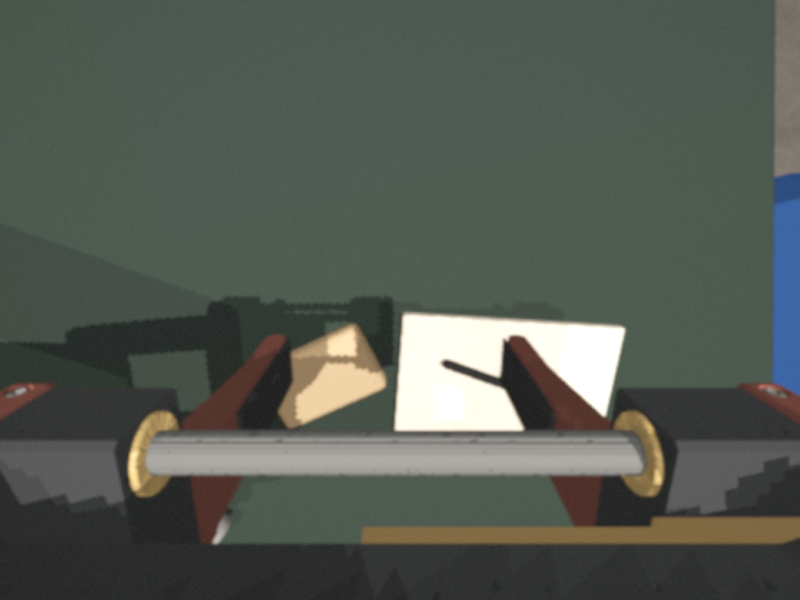

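```bash
cat > h.py <<'E'
import numpy as np, cv2
from workcell import ctrl
from scipy.spatial.transform import Rotation as Rn
def cam(n):
    c=ctrl.camera_info(n); f=210/np.tan(np.radians(c['fov_y']/2))
    if n=='wrist':
        o=ctrl.get_obs(); T=np.eye(4); T[:3,:3]=Rn.from_rotvec(o['orientation']).as_matrix(); T[:3,3]=o['ee_pos']
        W=T@np.array(c['T_tool_cam']); R=W[:3,:3].T; t=-R@W[:3,3]
    else: R=np.array(c['R']); t=np.array(c['t'])
    return f,c['cx'],c['cy'],R,t
def proj(n,X,C=None):
    f,cx,cy,R,t=C or cam(n); c=np.atleast_2d(X)@R.T+t
    return np.c_[f*c[:,0]/c[:,2]+cx, f*c[:,1]/c[:,2]+cy]
def onplane(n,uv,z,C=None):
    f,cx,cy,R,t=C or cam(n); uv=np.atleast_2d(uv)
    d=np.c_[(uv[:,0]-cx)/f,(uv[:,1]-cy)/f,np.ones(len(uv))]@R; o=-R.T@t
    return o+d*((z-o[2])/d[:,2])[:,None]
def crop(im,x0,y0,x1,y1,name,s=None):
    s=s or min(800/(x1-x0),600/(y1-y0))
    cv2.imwrite('pics/'+name,cv2.resize(im[y0:y1,x0:x1],None,fx=s,fy=s,interpolation=cv2.INTER_CUBIC))
E
python3 - <<'E'
from h import *
im=cv2.imread('pics/raw_top.png')
crop(im,140,210,300,310,'b_top1.png'); crop(im,260,140,460,290,'b_top2.png')
im=cv2.imread('pics/raw_scene.png')
crop(im,200,120,360,240,'b_sc1.png'); crop(im,320,190,490,310,'b_sc2.png')
E
```

```text
(no output)
```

View pics/b_top1.png

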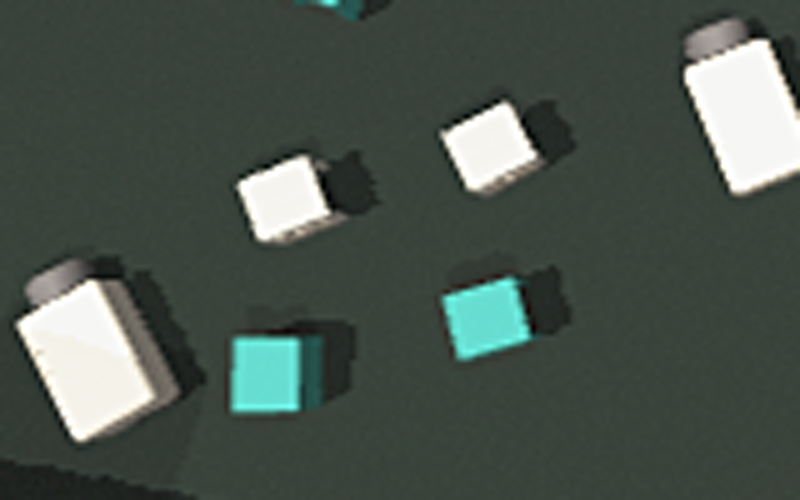

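View pics/b_top2.png

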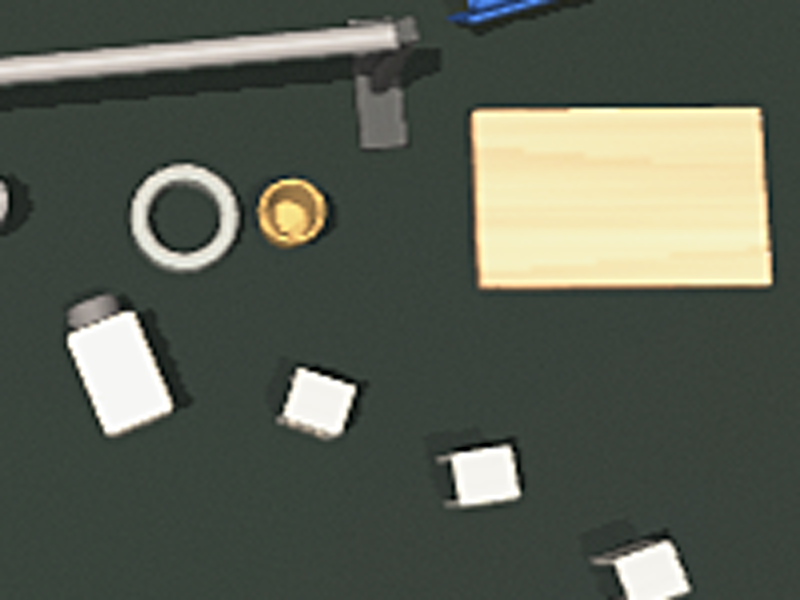

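View pics/b_sc1.png

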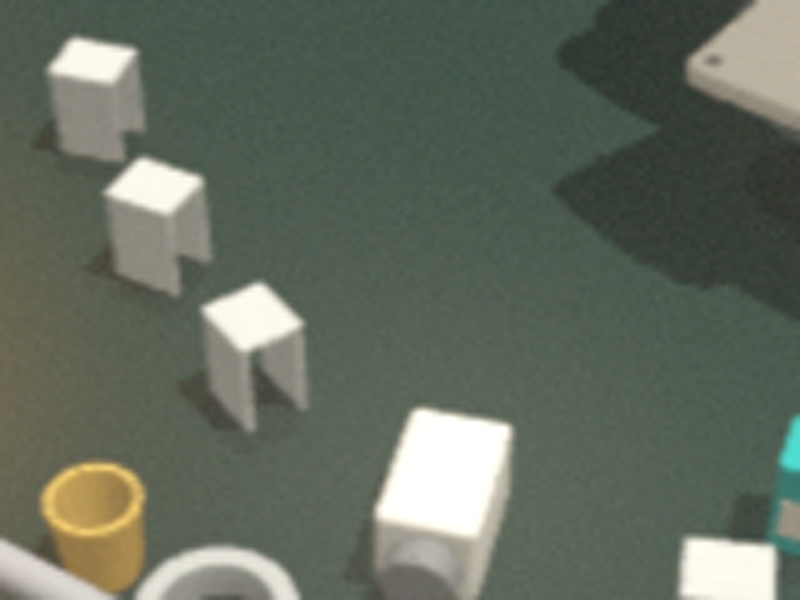

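View pics/b_sc2.png

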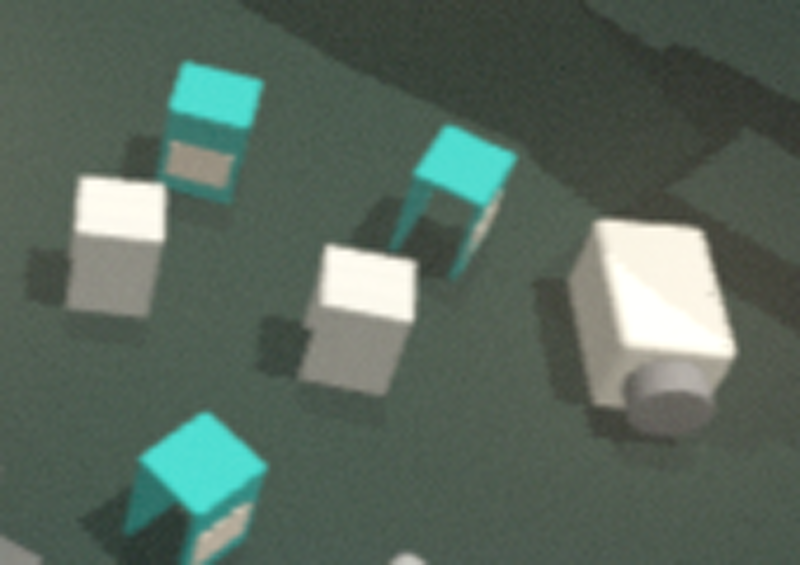

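```bash
cat >> h.py <<'E'
def tops(im,C,seeds,thr=215,z=53):
    g=im.min(axis=2); m=((g>thr)*255).astype(np.uint8); out=[]
    cs,_=cv2.findContours(m,cv2.RETR_EXTERNAL,cv2.CHAIN_APPROX_NONE)
    for s in seeds:
        best=max(cs,key=lambda c:(cv2.pointPolygonTest(c,s,True)))
        W=onplane('top',best[:,0,:].astype(float),z,C)[:,:2].astype(np.float32)
        (cx,cy),(w,h),a=cv2.minAreaRect(W); 
        out.append((cx,cy,w,h,a,cv2.contourArea(best)))
    return out
E
python3 - <<'E'
from h import *
im=cv2.imread('pics/raw_top.png'); C=cam('top')
k=.7
S=[(282,356),(341,341),(485,343),(543,369),(602,404)]
for r in tops(im,C,[(a*k,b*k) for a,b in S]): print(np.round(r,1))
print('bottles')
for r in tops(im,C,[(414*k,332*k),(228*k,402*k)],z=46): print(np.round(r,1))
print('board',onplane('top',np.array([[540,238],[646,239],[648,302],[541,303]])*k,15,C).round(1))
# rail: bar ends / plunger
print('posts',onplane('top',np.array([[314,229],[519,213]])*k,112,C).round(1))
print('plunger',onplane('top',np.array([[222,257]])*k,110,C).round(1))
print('cups',onplane('top',np.array([[363,271],[476,274]])*k,45,C).round(1), onplane('top',np.array([[437,278]])*k,22,C).round(1))
print('turq',onplane('top',np.array([[279,407],[340,390],[291,291]])*k,53,C).round(1))
E
```

```text
[426.8 232.9  31.1  36.2  24.  152. ]
[455.2 130.1  31.7  35.8  30.  156. ]
[ 457.5 -126.7   34.7   31.2   72.6  151. ]
[ 413.8 -229.7   30.8   35.6   10.6  155.5]
[ 355.1 -331.    31.    35.5   20.7  163. ]
bottles
[474.1  -0.5  68.1  43.9  24.1 423.5]
[343.7 330.2  67.3  43.2  30.5 414.5]
board [[ 658.5 -233.1   15. ]
 [ 660.  -428.9   15. ]
 [ 541.7 -428.4   15. ]
 [ 535.9 -233.7   15. ]]
posts [[ 641.5  172.2  112. ]
 [ 675.6 -177.5  112. ]]
plunger [[590.1 328.2 110. ]]
cups [[ 583.5   92.5   45. ]
 [ 581.8 -111.5   45. ]] [[577.6 -42.2  22. ]]
turq [[337.8 230.1  53. ]
 [369.6 124.7  53. ]
 [543.  219.6  53. ]]
```

```bash
cat >> h.py <<'E'
def marker_pts(x,y,yaw,z0=0):
    c,s=np.cos(yaw),np.sin(yaw); P=[]
    for z in (0,53):
        for a,b in((-16,-18),(16,-18),(16,18),(-16,18)): P.append((x+c*a-s*b,y+s*a+c*b,z+z0))
    return np.array(P)
def draw_marker(im,n,x,y,yaw,C=None,z0=0,k=4):
    p=(proj(n,marker_pts(x,y,yaw,z0),C)*k).astype(int)
    for i,j in((4,5),(5,6),(6,7),(7,4),(0,4),(1,5),(2,6),(3,7),(1,2),(0,3)): cv2.line(im,tuple(map(int,p[i])),tuple(map(int,p[j])),(0,0,255),1)
E
python3 - <<'E'
from h import *
im=cv2.imread('pics/raw_scene.png'); C=cam('scene'); B=cv2.resize(im,None,fx=4,fy=4,interpolation=cv2.INTER_CUBIC)
M=[(426.8,232.9,24),(455.2,130.1,30),(457.5,-126.7,72.6-90),(413.8,-229.7,10.6),(355.1,-331,20.7)]
for x,y,a in M: draw_marker(B,'scene',x,y,np.radians(a),C)
p=(proj('scene',np.array([[641.5,172.2,112],[675.6,-177.5,112]]),C)*4).astype(int)
cv2.line(B,tuple(map(int,p[0])),tuple(map(int,p[1])),(255,0,0),1)
q=(proj('scene',np.array([[590.1,328.2,110]]),C)*4).astype(int)[0]; cv2.circle(B,tuple(map(int,q)),5,(0,0,255),2)
cv2.imwrite('pics/c1.png',B[500:820,800:1150]); cv2.imwrite('pics/c2.png',B[850:1400,1250:1850]);cv2.imwrite('pics/c3.png',B[800:1400,600:1400])
E
```

```text
(no output)
```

View pics/c1.png

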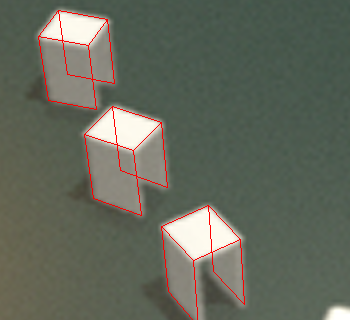

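View pics/c2.png

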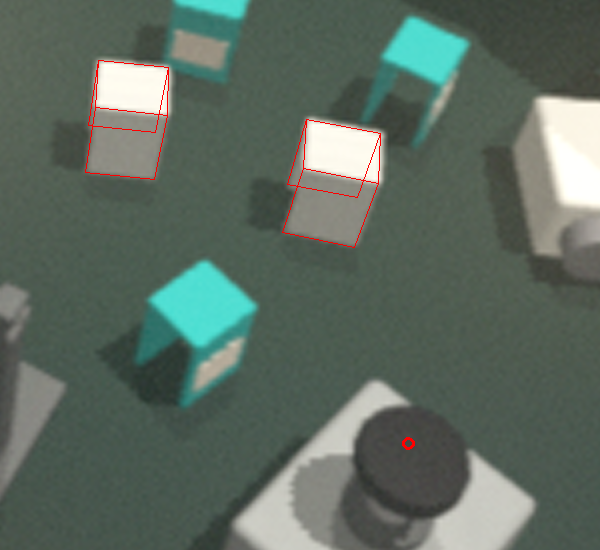

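View pics/c3.png

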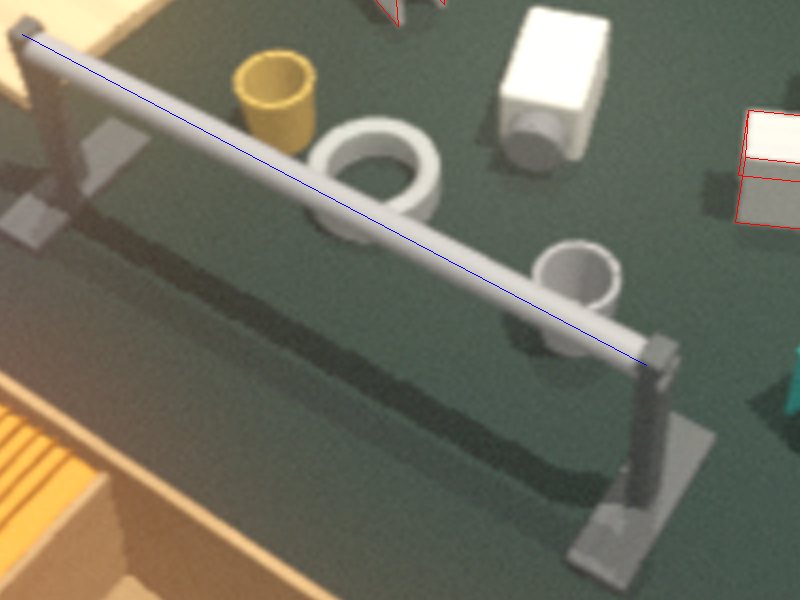

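```bash
python3 - <<'E'
from h import *
o=ctrl.get_obs(); print(Rn.from_rotvec(o['orientation']).as_matrix().round(3))
im=cv2.imread('pics/raw_top.png'); C=cam('top')
# bar triangulation: enlarge top
crop(im,210,130,370,200,'d_top.png',5)
im=cv2.imread('pics/raw_scene.png'); crop(im,150,200,320,320,'d_sc.png',4.7)
E
```

```text
[[ 0.233 -0.    -0.973]
 [ 0.973 -0.001  0.233]
 [-0.001 -1.     0.   ]]
```

View pics/d_top.png

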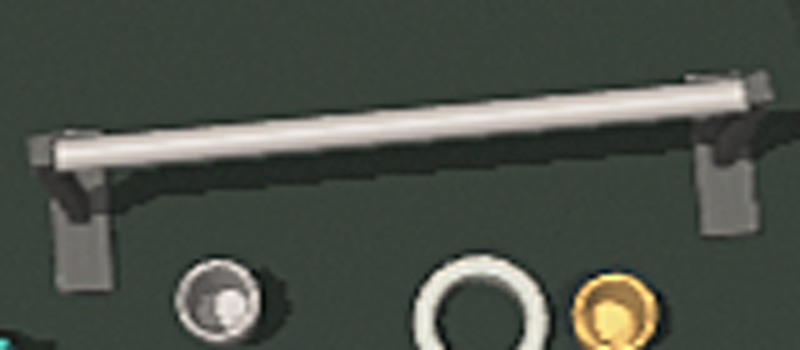

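View pics/d_sc.png

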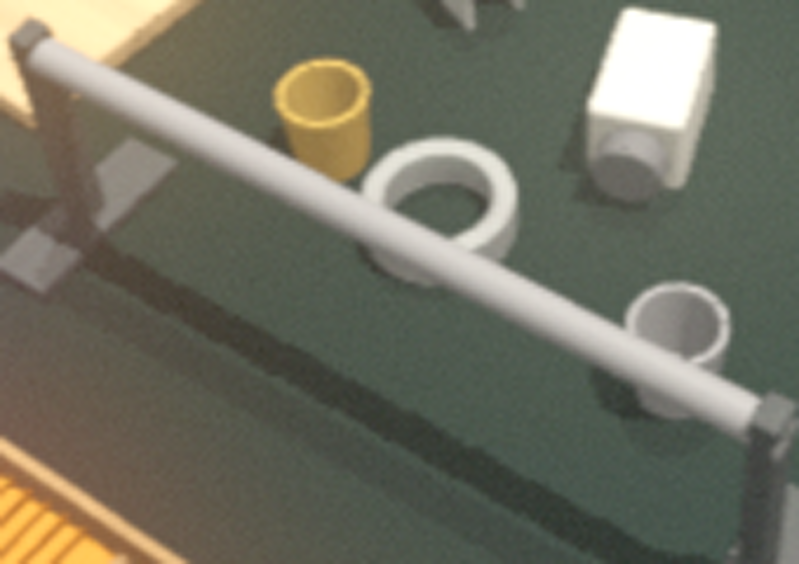

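```bash
python3 - <<'E'
from h import *
def raw(p,x0,y0,s): return np.array([[x0+(a+.5)/s-.5,y0+(b+.5)/s-.5] for a,b in p])
print(onplane('top',raw([(55,154),(745,95)],210,130,5),112).round(1))
print(onplane('scene',raw([(752,417),(40,58)],150,200,4.7),112).round(1))
E
```

```text
[[ 641.3  170.2  112. ]
 [ 676.6 -166.1  112. ]]
[[ 638.9  166.2  112. ]
 [ 678.7 -166.2  112. ]]
```

```bash
cat >> h.py <<'E'
def Rdown(phi,tilt=0,):
    """phi deg: jaw axis heading; tilt deg: rotation about tool x (jaw) after; + tilt ..."""
    c,s=np.cos(np.radians(phi)),np.sin(np.radians(phi))
    R=np.array([[c,0,-s],[s,0,c],[0,-1,0]]).astype(float)
    return R@Rn.from_rotvec([np.radians(tilt),0,0]).as_matrix()
def plan(p,phi,tilt=0):
    o=ctrl.get_obs(); R=Rn.from_rotvec(o['orientation']).as_matrix(); pc=np.array(o['ee_pos'])
    d=R.T@(np.array(p)-pc)/10; w=Rn.from_matrix(R.T@Rdown(phi,tilt)).as_rotvec()
    print('t',round(o['t'],2),'pos',pc.round(1),'q',np.round(o['qpos'],2),'w',round(o['width'],1),'F',np.round(o['ft_force'],1))
    print('delta',d.round(2),'rot',w.round(3),'rows>=',round(max(np.linalg.norm(d)/4.17,np.degrees(np.linalg.norm(w))/7.16),1))
E
python3 -c "
from h import *
plan([427,233,200],24)"
```

```text
t 0.15 pos [145.3 607.5 222.1] q [ 1.32  0.42  1.63  0.    1.09 -0.02] w 88.0 F [ 1.1 -0.6 -0.7]
delta [-29.86   2.24 -36.11] rot [ 0.     0.917 -0.001] rows>= 11.3
```

Candidates for the metal markers, as 800x600 top-view pixels:
- **White metal:** (282,356), (341,341), (485,343), (543,369) and (602,404). These are the five wanted.
- **Turquoise look-alikes:** (279,407), (340,390) and (291,291). These are not wanted.

The white bottles are at (414,332) and (228,402). The close crops confirm the choice. I'm moving to the first marker now.

>>> {"api": "carry_out", "payload": {"delta_pos": [[-2.5, 0.2, -3], [-5, 0.4, -6], [-7.5, 0.6, -9], [-10, 0.8, -12], [-12.5, 1, -15.1], [-15, 1.2, -18.1], [-17.5, 1.4, -21.1], [-20, 1.6, -24.1], [-22.5, 1.8, -27.1], [-25, 2, -30.1], [-27.5, 2.2, -33.1], [-29.9, 2.2, -36.1]], "rotation": [[0, 0.08, 0], [0, 0.16, 0], [0, 0.24, 0], [0, 0.32, 0], [0, 0.4, 0], [0, 0.48, 0], [0, 0.56, 0], [0, 0.64, 0], [0, 0.72, 0], [0, 0.8, 0], [0, 0.88, 0], [0, 0.917, 0]], "hand": 90}}

```text
t: 1.15
ee_pos: [427.3, 231.1, 200.3]
orientation: [-1.546, -0.325, 0.326]
ft_force: [0.6, 0.6, 0.3]
width: 56.6
```

```bash
python3 - <<'E'
from h import *
C=cam('wrist')
im=ctrl.get_image('wrist')[:,:,::-1].copy(); B=cv2.resize(im,None,fx=1.42,fy=1.42)
draw_marker(B,'wrist',426.8,232.9,np.radians(24),C,k=1.42)
cv2.imwrite('pics/e1.png',B)
plan([427,233,20],24)
E
```

```text
t 1.2 pos [431.1 227.3 200.7] q [ 0.46  0.25  1.95 -0.    0.94  0.05] w 56.9 F [ 3.  -2.2 -0.2]
delta [-0.16 18.06  0.73] rot [ 0.002 -0.007  0.001] rows>= 4.3
```

View pics/e1.png

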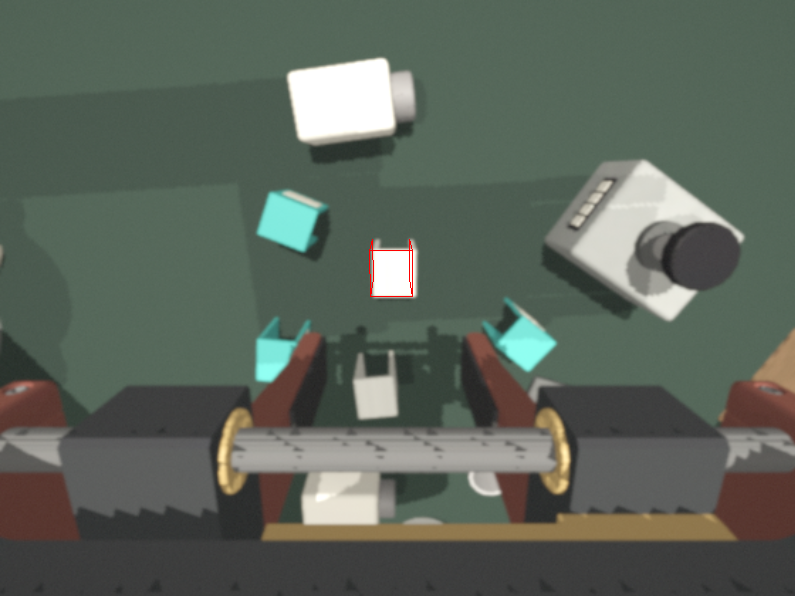

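>>> {"api": "carry_out", "payload": {"delta_pos": [[0, 2, 0], [0, 5, 0], [0, 8, 0], [0, 10, 0], [0, 11, 0], [0, 11, 0], [0, 11, 0]], "rotation": [[0, 0, 0], [0, 0, 0], [0, 0, 0], [0, 0, 0], [0, 0, 0], [0, 0, 0], [0, 0, 0]]}}

```text
t: 1.78
ee_pos: [427.0, 233.2, 90.8]
orientation: [-1.546, -0.328, 0.329]
ft_force: [-0.4, 1.6, -0.2]
width: 57.1
```

```bash
python3 - <<'E'
from h import *
plan([427,233,20],24)
E
```

```text
t 1.78 pos [427.  233.2  90.8] q [ 0.48  0.43  2.02 -0.    0.69  0.06] w 57.1 F [-0.4  1.6 -0.2]
delta [-0.    7.08 -0.02] rot [ 0.     0.    -0.001] rows>= 1.7
```

Settled to 0.3 mm. I'll go down, then grip.

>>> {"api": "carry_out", "payload": {"delta_pos": [[0, 2.5, 0], [0, 5, 0], [0, 6.5, 0], [0, 7.1, 0], [0, 7.1, 0]], "rotation": [[0, 0, 0], [0, 0, 0], [0, 0, 0], [0, 0, 0], [0, 0, 0]]}}

```text
t: 2.2
ee_pos: [427.0, 233.3, 19.7]
orientation: [-1.546, -0.329, 0.329]
ft_force: [0.0, -0.7, 1.2]
width: 56.8
```

>>> {"api": "carry_out", "payload": {"delta_pos": [[0, 0, 0], [0, 0, 0], [0, 0, 0], [0, 0, 0], [0, 0, 0], [0, 0, 0]], "rotation": [[0, 0, 0], [0, 0, 0], [0, 0, 0], [0, 0, 0], [0, 0, 0], [0, 0, 0]], "hand": 255}}

```text
t: 2.7
ee_pos: [427.5, 233.4, 20.6]
orientation: [-1.545, -0.33, 0.327]
ft_force: [-1.5, -0.6, 8.3]
width: 31.9
```

>>> {"api": "carry_out", "payload": {"delta_pos": [[0, -2, 0], [0, -5, 0], [0, -9, 0], [0, -13, 0], [0, -16, 0], [0, -18, 0], [0, -18, 0]], "rotation": [[0, 0, 0], [0, 0, 0], [0, 0, 0], [0, 0, 0], [0, 0, 0], [0, 0, 0], [0, 0, 0]]}}

```text
t: 3.28
ee_pos: [429.2, 234.3, 204.3]
orientation: [-1.543, -0.335, 0.322]
ft_force: [1.1, 0.4, -0.4]
width: 31.8
```

```bash
python3 - <<'E'
from h import *
plan([659-.1105*99,100,200],6.2)
E
```

```text
t 3.28 pos [429.2 234.3 204.3] q [0.48 0.24 1.95 0.   0.94 0.06] w 31.8 F [ 1.1  0.4 -0.4]
delta [ 14.52   0.54 -21.17] rot [-0.002  0.311  0.008] rows>= 6.2
```

```bash
python3 - <<'E'
from h import *
plan([645.9,120,200],6.2)
E
```

```text
t 3.28 pos [429.2 234.3 204.3] q [0.48 0.24 1.95 0.   0.94 0.06] w 31.8 F [ 1.1  0.4 -0.4]
delta [ 15.14   0.55 -19.25] rot [-0.002  0.311  0.008] rows>= 5.9
```

>>> {"api": "carry_out", "payload": {"delta_pos": [[0.8, 0, -1], [2.5, 0, -3.2], [5, 0, -6.4], [7.8, 0, -9.9], [10.5, 0, -13.4], [13, 0, -16.5], [14.5, 0, -18.4], [15.1, 0, -19.2], [15.2, 0, -19.3], [15.2, 0, -19.3], [15.2, 0, -19.3]], "rotation": [[0, 0.02, 0], [0, 0.05, 0], [0, 0.1, 0], [0, 0.16, 0], [0, 0.21, 0], [0, 0.26, 0], [0, 0.29, 0], [0, 0.31, 0], [0, 0.31, 0], [0, 0.31, 0], [0, 0.31, 0]]}}

```text
t: 4.2
ee_pos: [642.5, 119.0, 198.4]
orientation: [-1.569, -0.084, 0.089]
ft_force: [0.2, 0.3, -0.6]
width: 32.1
```

```bash
python3 - <<'E'
from h import *
plan([645.9,120,89],6.2)
C=cam('wrist')
im=ctrl.get_image('wrist')[:,:,::-1].copy(); B=cv2.resize(im,None,fx=1.42,fy=1.42)
y=np.array([[165.],[-165]]); P=np.c_[659-.1105*(y-1),y,y*0+112]
p=(proj('wrist',P,C)*1.42).astype(int); cv2.line(B,tuple(map(int,p[0])),tuple(map(int,p[1])),(0,0,255),1)
cv2.imwrite('pics/e2.png',B)
im=ctrl.get_image('scene')[:,:,::-1].copy(); crop(im,140,60,400,255,'e3.png')
E
```

```text
t 4.2 pos [642.5 119.  198.4] q [0.16 0.49 1.58 0.   1.07 0.05] w 32.1 F [ 0.2  0.3 -0.6]
delta [ 0.38 10.94  0.06] rot [-0.     0.002 -0.003] rows>= 2.6
```

View pics/e2.png

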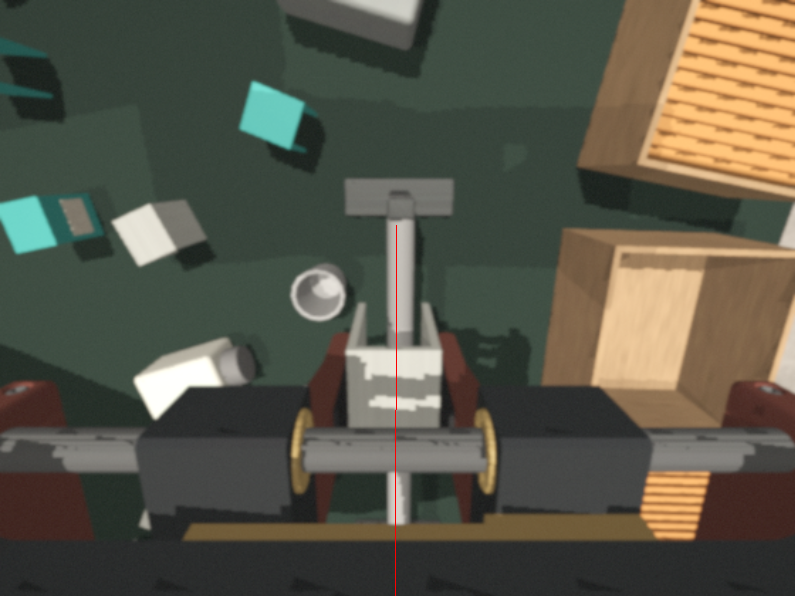

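View pics/e3.png

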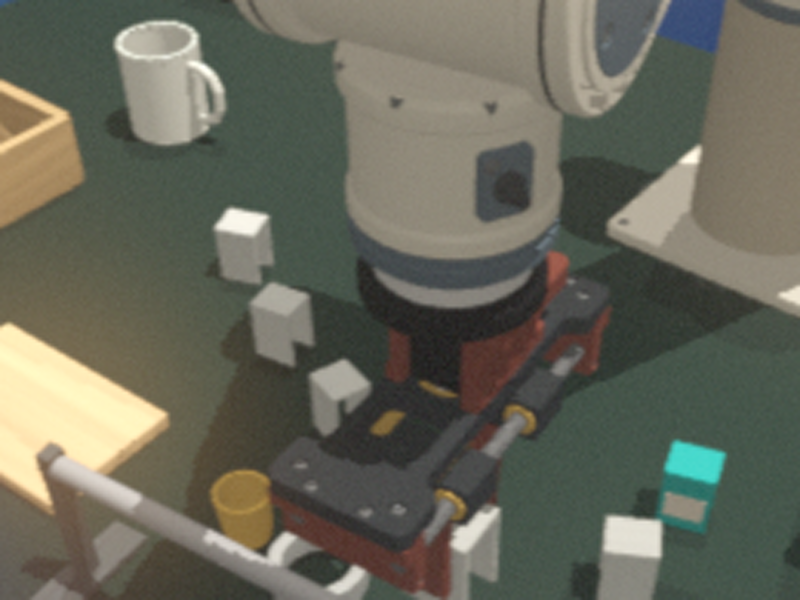

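>>> {"api": "carry_out", "payload": {"delta_pos": [[0, 1, 0], [0, 2.5, 0], [0, 3.8, 0], [0, 4.2, 0], [0, 4.2, 0], [0, 4.2, 0]], "rotation": [[0, 0, 0], [0, 0, 0], [0, 0, 0], [0, 0, 0], [0, 0, 0], [0, 0, 0]]}}

```text
t: 4.8
ee_pos: [644.1, 118.8, 157.4]
orientation: [-1.569, -0.085, 0.086]
ft_force: [0.4, -0.0, -1.5]
width: 31.6
```

```bash
python3 - <<'E'
from h import *
plan([646.5,120,89],6.2)
C=cam('wrist')
im=ctrl.get_image('wrist')[:,:,::-1].copy(); B=im
crop(B,180,110,400,275,'e4.png')
E
```

```text
t 4.8 pos [644.1 118.8 157.4] q [ 0.16  0.54  1.6  -0.    1.    0.05] w 31.6 F [ 0.4 -0.  -1.5]
delta [0.26 6.84 0.1 ] rot [ 0.     0.001 -0.001] rows>= 1.6
```

View pics/e4.png

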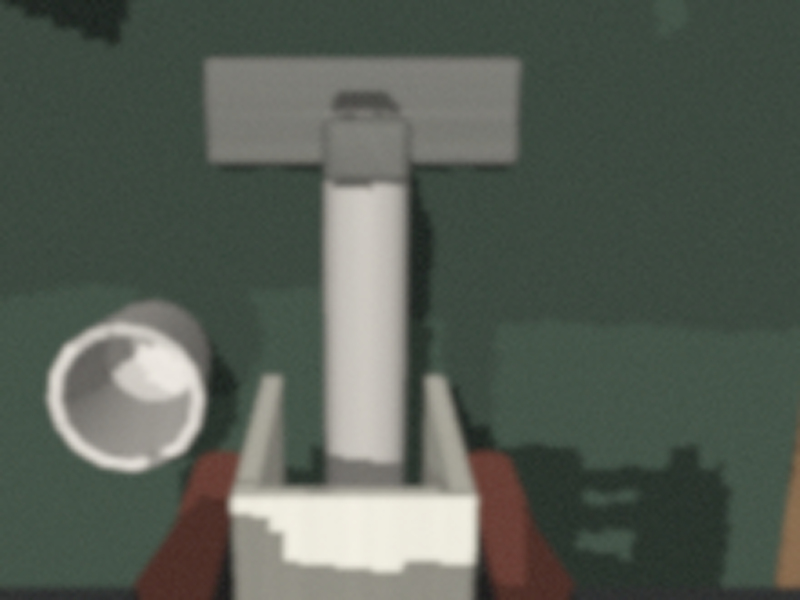

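>>> {"api": "carry_out", "payload": {"delta_pos": [[0.25, 0.5, 0], [0.25, 2, 0], [0.25, 4, 0], [0.25, 5.5, 0], [0.25, 6.4, 0], [0.25, 6.7, 0], [0.25, 6.7, 0], [0.25, 6.7, 0]], "rotation": [[0, 0, 0], [0, 0, 0], [0, 0, 0], [0, 0, 0], [0, 0, 0], [0, 0, 0], [0, 0, 0], [0, 0, 0]]}}

```text
t: 5.52
ee_pos: [647.4, 119.0, 91.3]
orientation: [-1.569, -0.087, 0.085]
ft_force: [1.2, 0.7, -0.5]
width: 31.9
```

>>> {"api": "carry_out", "payload": {"delta_pos": [[0, 0.1, 0], [0, 0.1, 0], [0, 0.1, 0], [0, 0.1, 0]], "rotation": [[0, 0, 0], [0, 0, 0], [0, 0, 0], [0, 0, 0]], "hand": 90}}

```text
t: 5.85
ee_pos: [646.9, 118.9, 89.9]
orientation: [-1.569, -0.086, 0.085]
ft_force: [0.4, -0.1, 0.1]
width: 54.6
```

>>> {"api": "carry_out", "payload": {"delta_pos": [[0, -1, 0], [0, -3, 0], [0, -6, 0], [0, -9, 0], [0, -11, 0], [0, -12, 0]], "rotation": [[0, 0, 0], [0, 0, 0], [0, 0, 0], [0, 0, 0], [0, 0, 0], [0, 0, 0]]}}

```text
t: 6.35
ee_pos: [648.4, 119.2, 214.0]
orientation: [-1.568, -0.09, 0.081]
ft_force: [1.2, 0.1, -0.6]
width: 56.9
```

```bash
python3 - <<'E'
from h import *
plan([455,130,200],30)
im=ctrl.get_image('wrist')[:,:,::-1].copy(); B=im
crop(B,120,60,440,300,'e5.png')
E
```

```text
t 6.35 pos [648.4 119.2 214. ] q [0.16 0.48 1.56 0.   1.1  0.05] w 56.9 F [ 1.2  0.1 -0.6]
delta [-19.11   1.29   3.18] rot [ 0.001 -0.415  0.005] rows>= 4.7
```

View pics/e5.png

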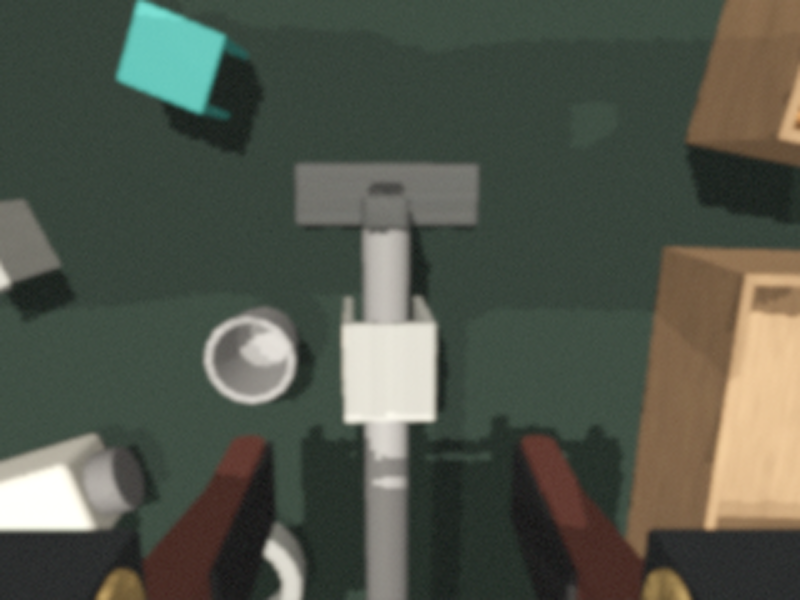

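The first marker hangs on the bar, at about (390,370) in the crop. Next is marker B.

>>> {"api": "carry_out", "payload": {"delta_pos": [[-1, 0, 0.2], [-4, 0, 0.7], [-8, 0, 1.4], [-12, 0.2, 2], [-15.5, 0.6, 2.6], [-18, 1, 3], [-19, 1.3, 3.2], [-19.1, 1.3, 3.2], [-19.1, 1.3, 3.2], [-19.1, 1.3, 3.2]], "rotation": [[0, -0.02, 0], [0, -0.09, 0], [0, -0.17, 0], [0, -0.26, 0], [0, -0.33, 0], [0, -0.39, 0], [0, -0.415, 0], [0, -0.415, 0], [0, -0.415, 0], [0, -0.415, 0]]}}

```text
t: 7.23
ee_pos: [454.9, 130.1, 196.7]
orientation: [-1.532, -0.411, 0.409]
ft_force: [0.4, 0.1, 0.0]
width: 57.0
```

```bash
cat >> h.py <<'E'
def wristview(name,M=[],k=1.42):
    C=cam('wrist'); im=ctrl.get_image('wrist')[:,:,::-1].copy(); B=cv2.resize(im,None,fx=k,fy=k)
    for x,y,a in M: draw_marker(B,'wrist',x,y,np.radians(a),C,k=k)
    cv2.imwrite('pics/'+name,B)
E
python3 - <<'E'
from h import *
plan([455.2,130.1,20],30)
wristview('f1.png',[(455.2,130.1,30)])
E
```

```text
t 7.23 pos [454.9 130.1 196.7] q [ 0.25  0.24  1.98 -0.    0.92 -0.27] w 57.0 F [0.4 0.1 0. ]
delta [ 1.000e-02  1.767e+01 -1.000e-02] rot [ 0.    -0.001  0.001] rows>= 4.2
```

View pics/f1.png

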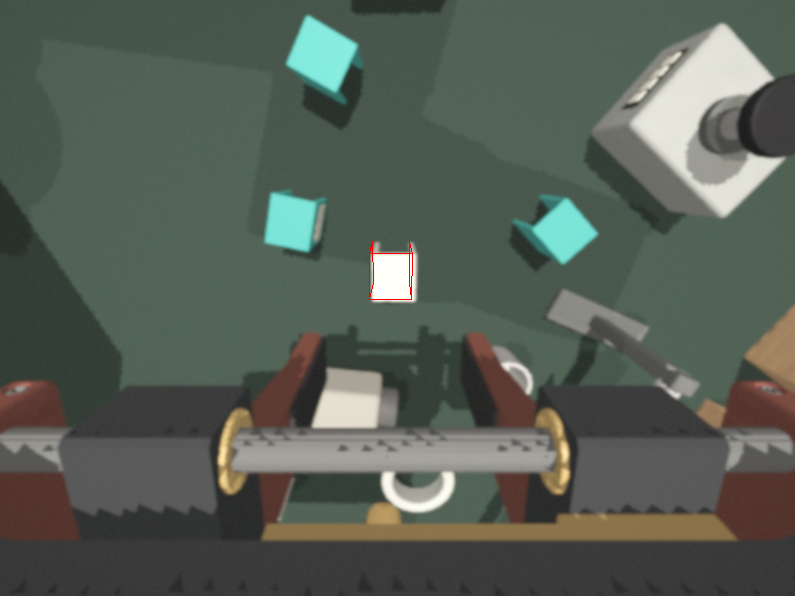

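>>> {"api": "carry_out", "payload": {"delta_pos": [[0, 1.5, 0], [0, 4.5, 0], [0, 8, 0], [0, 11.5, 0], [0, 14.5, 0], [0, 16.5, 0], [0, 17.5, 0], [0, 17.6, 0], [0, 17.6, 0]], "rotation": [[0, 0, 0], [0, 0, 0], [0, 0, 0], [0, 0, 0], [0, 0, 0], [0, 0, 0], [0, 0, 0], [0, 0, 0], [0, 0, 0]]}}

```text
t: 8.03
ee_pos: [454.1, 129.9, 20.5]
orientation: [-1.532, -0.41, 0.411]
ft_force: [-0.7, -0.0, -0.2]
width: 56.7
```

>>> {"api": "carry_out", "payload": {"delta_pos": [[0, 0, 0], [0, 0, 0], [0, 0, 0], [0, 0, 0], [0, 0, 0], [0, 0, 0]], "rotation": [[0, 0, 0], [0, 0, 0], [0, 0, 0], [0, 0, 0], [0, 0, 0], [0, 0, 0]], "hand": 255}}

```text
t: 8.53
ee_pos: [454.1, 130.1, 21.6]
orientation: [-1.532, -0.412, 0.409]
ft_force: [-0.5, -0.2, 7.3]
width: 31.8
```

>>> {"api": "carry_out", "payload": {"delta_pos": [[0, -2, 0], [0, -5, 0], [0, -9, 0], [0, -13, 0], [0, -16, 0], [0, -17.5, 0], [0, -18, 0], [0, -18, 0]], "rotation": [[0, 0, 0], [0, 0, 0], [0, 0, 0], [0, 0, 0], [0, 0, 0], [0, 0, 0], [0, 0, 0], [0, 0, 0]]}}

```text
t: 9.2
ee_pos: [454.0, 130.1, 201.9]
orientation: [-1.532, -0.413, 0.408]
ft_force: [0.1, 0.2, 0.3]
width: 32.0
```

```bash
python3 - <<'E'
from h import *
plan([659.8-.1105*59,60,200],6.2)
E
```

```text
t 9.2 pos [454.  130.1 201.9] q [ 0.25  0.23  1.98  0.    0.93 -0.27] w 32.0 F [0.1 0.2 0.3]
delta [ 13.75   0.24 -16.04] rot [0.    0.416 0.003] rows>= 5.1
```

>>> {"api": "carry_out", "payload": {"delta_pos": [[0.7, 0, -0.8], [2.4, 0, -2.8], [4.8, 0, -5.6], [7.5, 0, -8.8], [10.2, 0, -11.9], [12.4, 0, -14.5], [13.5, 0.1, -15.8], [13.7, 0.2, -16], [13.7, 0.2, -16], [13.7, 0.2, -16], [13.7, 0.2, -16]], "rotation": [[0, 0.02, 0], [0, 0.07, 0], [0, 0.15, 0], [0, 0.23, 0], [0, 0.31, 0], [0, 0.38, 0], [0, 0.41, 0], [0, 0.416, 0], [0, 0.416, 0], [0, 0.416, 0], [0, 0.416, 0]]}}

```text
t: 10.12
ee_pos: [650.6, 60.3, 197.5]
orientation: [-1.569, -0.083, 0.088]
ft_force: [0.0, -0.0, 0.3]
width: 32.0
```

>>> {"api": "carry_out", "payload": {"delta_pos": [[0, 1, 0], [0, 2.5, 0], [0, 3.8, 0], [0, 4.2, 0], [0, 4.2, 0], [0, 4.2, 0]], "rotation": [[0, 0, 0], [0, 0, 0], [0, 0, 0], [0, 0, 0], [0, 0, 0], [0, 0, 0]]}}

```text
t: 10.62
ee_pos: [651.9, 60.1, 156.5]
orientation: [-1.569, -0.085, 0.085]
ft_force: [-0.2, -0.6, 0.7]
width: 31.8
```

```bash
python3 - <<'E'
from h import *
plan([653.3,60,89.5],6.2)
im=ctrl.get_image('wrist')[:,:,::-1].copy()
crop(im,180,110,400,275,'f2.png')
E
```

```text
t 10.62 pos [651.9  60.1 156.5] q [ 0.07  0.54  1.61  0.    1.   -0.03] w 31.8 F [-0.2 -0.6  0.7]
delta [ 0.15  6.7  -0.02] rot [-0.     0.    -0.001] rows>= 1.6
```

View pics/f2.png

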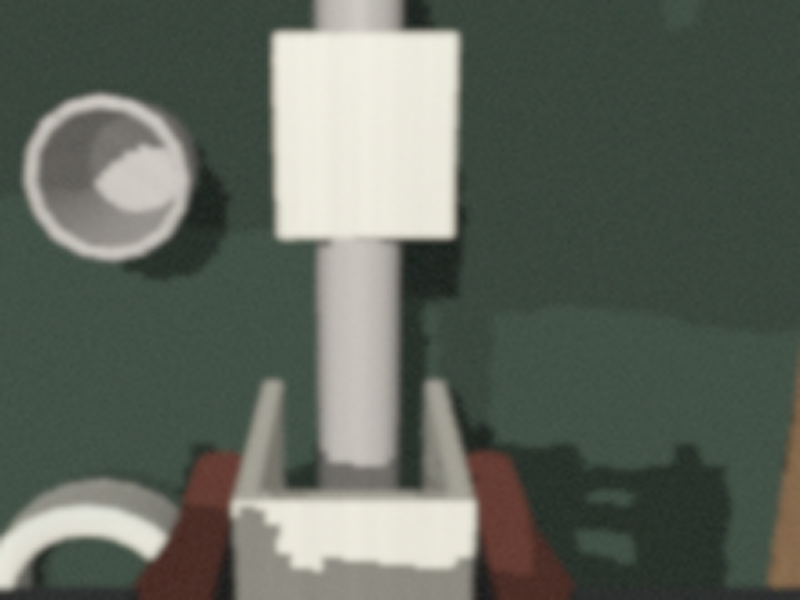

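>>> {"api": "carry_out", "payload": {"delta_pos": [[0.05, 0.5, 0], [0.1, 2, 0], [0.1, 4, 0], [0.1, 5.5, 0], [0.1, 6.3, 0], [0.1, 6.7, 0], [0.1, 6.7, 0], [0.1, 6.7, 0]], "rotation": [[0, 0, 0], [0, 0, 0], [0, 0, 0], [0, 0, 0], [0, 0, 0], [0, 0, 0], [0, 0, 0], [0, 0, 0]]}}

```text
t: 11.33
ee_pos: [653.4, 60.0, 91.2]
orientation: [-1.569, -0.085, 0.084]
ft_force: [-4.1, -0.3, 7.1]
width: 31.7
```

>>> {"api": "carry_out", "payload": {"delta_pos": [[0, 0, 0], [0, 0, 0], [0, 0, 0], [0, 0, 0]], "rotation": [[0, 0, 0], [0, 0, 0], [0, 0, 0], [0, 0, 0]], "hand": 90}}

```text
t: 11.67
ee_pos: [653.3, 60.1, 89.8]
orientation: [-1.569, -0.085, 0.084]
ft_force: [0.5, -0.2, 0.2]
width: 54.4
```

>>> {"api": "carry_out", "payload": {"delta_pos": [[0, -1, 0], [0, -3, 0], [0, -6, 0], [0, -9, 0], [0, -11, 0], [0, -12, 0], [0, -12, 0]], "rotation": [[0, 0, 0], [0, 0, 0], [0, 0, 0], [0, 0, 0], [0, 0, 0], [0, 0, 0], [0, 0, 0]]}}

```text
t: 12.25
ee_pos: [654.6, 60.1, 212.9]
orientation: [-1.569, -0.089, 0.081]
ft_force: [0.1, 0.1, 0.2]
width: 56.9
```

```bash
python3 - <<'E'
from h import *
plan([457.5,-126.7,200],-17.4)
wristview('f3.png')
E
```

```text
t 12.25 pos [654.6  60.1 212.9] q [ 0.07  0.48  1.57  0.    1.09 -0.03] w 56.9 F [0.1 0.1 0.2]
delta [-21.62   1.18 -16.45] rot [-0.001  0.412  0.005] rows>= 6.5
```

View pics/f3.png

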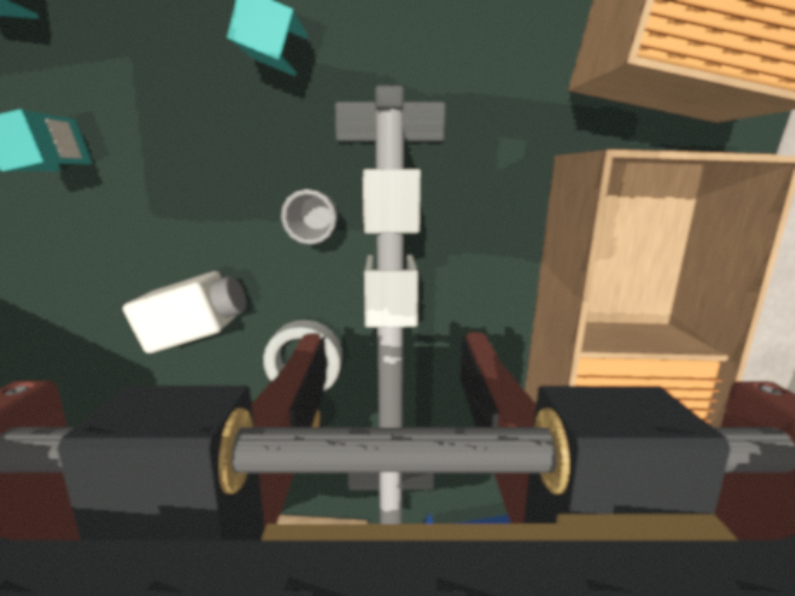

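Two markers hang, at (391,200) and (391,297). On to marker C.

>>> {"api": "carry_out", "payload": {"delta_pos": [[-1, 0, -0.8], [-3.5, 0, -2.7], [-7, 0.2, -5.4], [-10.7, 0.4, -8.2], [-14.4, 0.7, -11], [-17.8, 1, -13.6], [-20.2, 1.2, -15.4], [-21.4, 1.2, -16.3], [-21.6, 1.2, -16.4], [-21.6, 1.2, -16.4], [-21.6, 1.2, -16.4]], "rotation": [[0, 0.02, 0], [0, 0.07, 0], [0, 0.14, 0], [0, 0.2, 0], [0, 0.28, 0], [0, 0.34, 0], [0, 0.39, 0], [0, 0.41, 0], [0, 0.412, 0], [0, 0.412, 0], [0, 0.412, 0]]}}

```text
t: 13.22
ee_pos: [456.0, -126.1, 197.1]
orientation: [-1.557, 0.24, -0.238]
ft_force: [1.4, -0.4, 0.0]
width: 56.8
```

```bash
python3 - <<'E'
from h import *
plan([457.5,-126.7,20.5],-17.4)
wristview('g1.png',[(457.5,-126.7,-17.4)])
E
```

```text
t 13.22 pos [ 456.  -126.1  197.1] q [-0.3   0.24  1.98  0.    0.93  0.01] w 56.8 F [ 1.4 -0.4  0. ]
delta [ 1.800e-01  1.766e+01 -1.000e-02] rot [-0.    -0.001 -0.001] rows>= 4.2
```

View pics/g1.png

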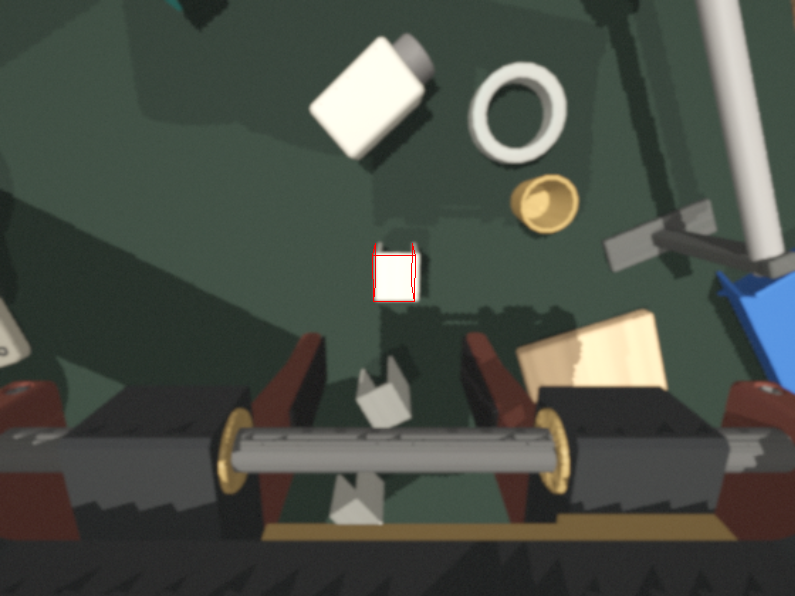

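>>> {"api": "carry_out", "payload": {"delta_pos": [[0, 1.5, 0], [0.1, 4.5, 0], [0.1, 8, 0], [0.1, 11.5, 0], [0.1, 14.5, 0], [0.1, 16.5, 0], [0.1, 17.5, 0], [0.1, 17.7, 0], [0.1, 17.7, 0]], "rotation": [[0, 0, 0], [0, 0, 0], [0, 0, 0], [0, 0, 0], [0, 0, 0], [0, 0, 0], [0, 0, 0], [0, 0, 0], [0, 0, 0]]}}

```text
t: 14.02
ee_pos: [457.4, -126.1, 20.3]
orientation: [-1.558, 0.238, -0.237]
ft_force: [0.2, -0.0, -0.3]
width: 56.9
```

>>> {"api": "carry_out", "payload": {"delta_pos": [[0, 0, 0], [0, 0, 0], [0, 0, 0], [0, 0, 0], [0, 0, 0], [0, 0, 0]], "rotation": [[0, 0, 0], [0, 0, 0], [0, 0, 0], [0, 0, 0], [0, 0, 0], [0, 0, 0]], "hand": 255}}

```text
t: 14.52
ee_pos: [457.6, -126.8, 21.5]
orientation: [-1.558, 0.237, -0.24]
ft_force: [0.0, 0.4, 8.0]
width: 31.9
```

>>> {"api": "carry_out", "payload": {"delta_pos": [[0, -2, 0], [0, -5, 0], [0, -9, 0], [0, -13, 0], [0, -16, 0], [0, -17.5, 0], [0, -18, 0], [0, -18, 0]], "rotation": [[0, 0, 0], [0, 0, 0], [0, 0, 0], [0, 0, 0], [0, 0, 0], [0, 0, 0], [0, 0, 0], [0, 0, 0]]}}

```text
t: 15.18
ee_pos: [457.5, -126.8, 201.9]
orientation: [-1.558, 0.236, -0.241]
ft_force: [0.0, -0.3, -1.3]
width: 31.7
```

```bash
python3 - <<'E'
from h import *
plan([659.8,0,200],6.2)
E
```

```text
t 15.18 pos [ 457.5 -126.8  201.9] q [-0.3   0.23  1.97 -0.    0.94  0.01] w 31.7 F [ 0.  -0.3 -1.3]
delta [15.5   0.24 18.16] rot [ 0.001 -0.412  0.003] rows>= 5.7
```

>>> {"api": "carry_out", "payload": {"delta_pos": [[0.7, 0, 0.8], [2.5, 0, 2.9], [5.2, 0, 6.1], [8.2, 0, 9.6], [11.2, 0, 13.1], [13.8, 0, 16.2], [15.2, 0.1, 17.8], [15.5, 0.2, 18.2], [15.5, 0.2, 18.2], [15.5, 0.2, 18.2], [15.5, 0.2, 18.2]], "rotation": [[0, -0.02, 0], [0, -0.07, 0], [0, -0.14, 0], [0, -0.22, 0], [0, -0.3, 0], [0, -0.37, 0], [0, -0.405, 0], [0, -0.412, 0], [0, -0.412, 0], [0, -0.412, 0], [0, -0.412, 0]]}}

```text
t: 16.1
ee_pos: [657.7, 0.1, 197.2]
orientation: [-1.569, -0.082, 0.087]
ft_force: [0.4, -0.8, -0.3]
width: 32.1
```

>>> {"api": "carry_out", "payload": {"delta_pos": [[0, 1, 0], [0, 2.5, 0], [0, 3.8, 0], [0, 4.2, 0], [0, 4.2, 0], [0, 4.2, 0]], "rotation": [[0, 0, 0], [0, 0, 0], [0, 0, 0], [0, 0, 0], [0, 0, 0], [0, 0, 0]]}}

```text
t: 16.6
ee_pos: [659.1, 0.3, 156.5]
orientation: [-1.569, -0.084, 0.085]
ft_force: [0.3, -0.2, -0.1]
width: 31.5
```

```bash
python3 - <<'E'
from h import *
plan([659.8,0,89.5],6.2)
im=ctrl.get_image('wrist')[:,:,::-1].copy()
crop(im,180,110,400,275,'g2.png')
E
```

```text
t 16.6 pos [6.591e+02 3.000e-01 1.565e+02] q [-0.02  0.55  1.59 -0.    1.   -0.13] w 31.5 F [ 0.3 -0.2 -0.1]
delta [ 0.07  6.7  -0.04] rot [-0.    -0.001 -0.001] rows>= 1.6
```

View pics/g2.png

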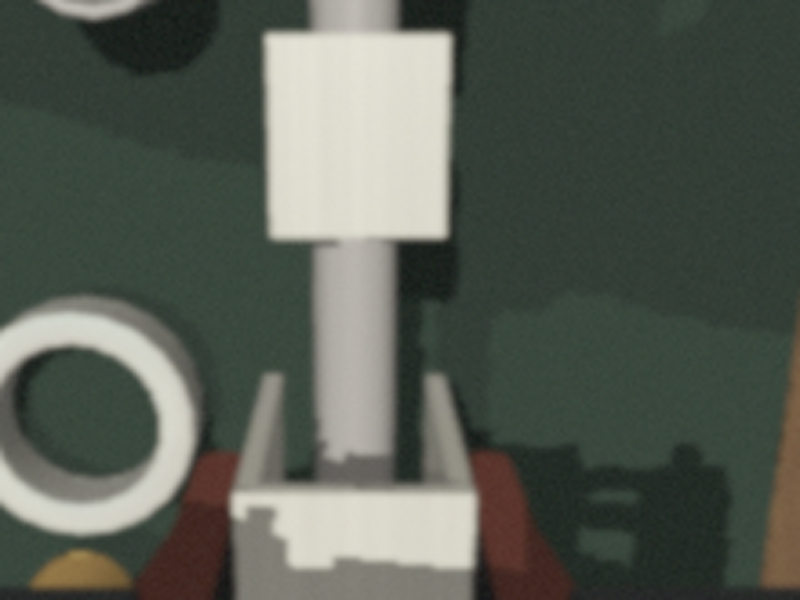

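Centred: the bar is at 355 and the gap at 354. I'll lower and release.

>>> {"api": "carry_out", "payload": {"delta_pos": [[0, 0.5, 0], [0, 2, 0], [0, 4, 0], [0, 5.5, 0], [0, 6.3, 0], [0, 6.7, 0], [0, 6.7, 0], [0, 6.7, 0]], "rotation": [[0, 0, 0], [0, 0, 0], [0, 0, 0], [0, 0, 0], [0, 0, 0], [0, 0, 0], [0, 0, 0], [0, 0, 0]]}}

```text
t: 17.32
ee_pos: [659.6, 0.7, 91.2]
orientation: [-1.569, -0.085, 0.084]
ft_force: [-4.3, 0.4, 6.3]
width: 31.7
```

>>> {"api": "carry_out", "payload": {"delta_pos": [[0, 0, 0], [0, 0, 0], [0, 0, 0], [0, 0, 0]], "rotation": [[0, 0, 0], [0, 0, 0], [0, 0, 0], [0, 0, 0]], "hand": 90}}

```text
t: 17.65
ee_pos: [659.6, 0.7, 89.8]
orientation: [-1.569, -0.085, 0.084]
ft_force: [-0.0, -0.2, -0.2]
width: 54.6
```

>>> {"api": "carry_out", "payload": {"delta_pos": [[0, -1, 0], [0, -3, 0], [0, -6, 0], [0, -9, 0], [0, -11, 0], [0, -12, 0], [0, -12, 0]], "rotation": [[0, 0, 0], [0, 0, 0], [0, 0, 0], [0, 0, 0], [0, 0, 0], [0, 0, 0], [0, 0, 0]]}}

```text
t: 18.23
ee_pos: [660.9, 0.6, 212.9]
orientation: [-1.569, -0.089, 0.081]
ft_force: [-0.6, -0.1, -0.4]
width: 56.4
```

```bash
python3 - <<'E'
from h import *
plan([413.8,-229.7,200],10.6)
wristview('g3.png')
E
```

```text
t 18.23 pos [6.609e+02 6.000e-01 2.129e+02] q [-0.02  0.48  1.56 -0.    1.1  -0.13] w 56.4 F [-0.6 -0.1 -0.4]
delta [-27.06   1.17 -20.23] rot [ 0.001 -0.077  0.005] rows>= 8.1
```

View pics/g3.png

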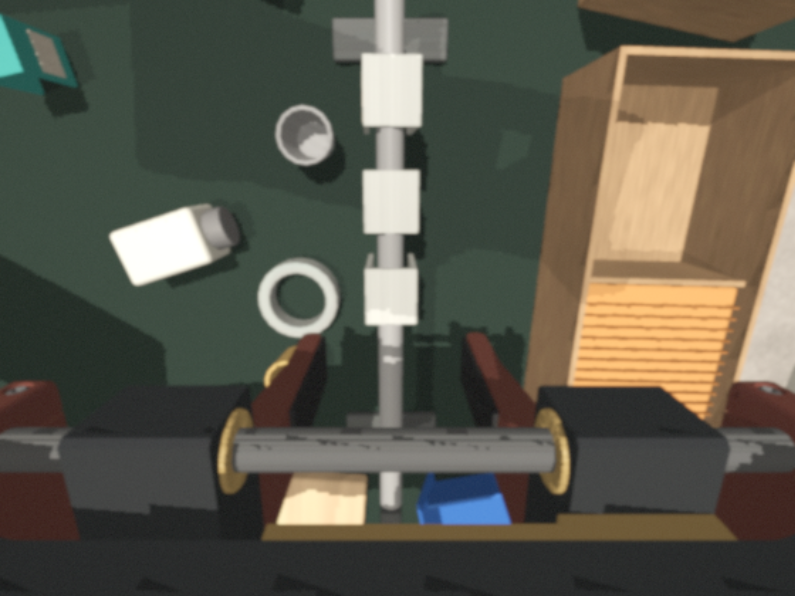

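Three markers are hung. On to marker D.

>>> {"api": "carry_out", "payload": {"delta_pos": [[-1, 0, -0.8], [-3.5, 0, -2.6], [-7.2, 0.1, -5.4], [-11, 0.4, -8.2], [-14.8, 0.7, -11.1], [-18.6, 1, -13.9], [-22, 1.1, -16.4], [-24.8, 1.2, -18.5], [-26.5, 1.2, -19.8], [-27, 1.2, -20.2], [-27, 1.2, -20.2], [-27, 1.2, -20.2]], "rotation": [[0, 0, 0], [0, -0.01, 0], [0, -0.02, 0], [0, -0.03, 0], [0, -0.04, 0], [0, -0.05, 0], [0, -0.06, 0], [0, -0.07, 0], [0, -0.077, 0], [0, -0.077, 0], [0, -0.077, 0], [0, -0.077, 0]]}}

```text
t: 19.28
ee_pos: [411.9, -229.2, 196.8]
orientation: [-1.565, -0.143, 0.145]
ft_force: [0.5, 0.2, 0.5]
width: 56.8
```

```bash
python3 - <<'E'
from h import *
plan([413.8,-229.7,20.5],10.6)
wristview('h1.png',[(413.8,-229.7,10.6)])
E
```

```text
t 19.28 pos [ 411.9 -229.2  196.8] q [-0.53  0.23  1.98  0.    0.93 -0.72] w 56.8 F [0.5 0.2 0.5]
delta [ 0.19 17.63 -0.11] rot [-0.001 -0.002 -0.001] rows>= 4.2
```

View pics/h1.png

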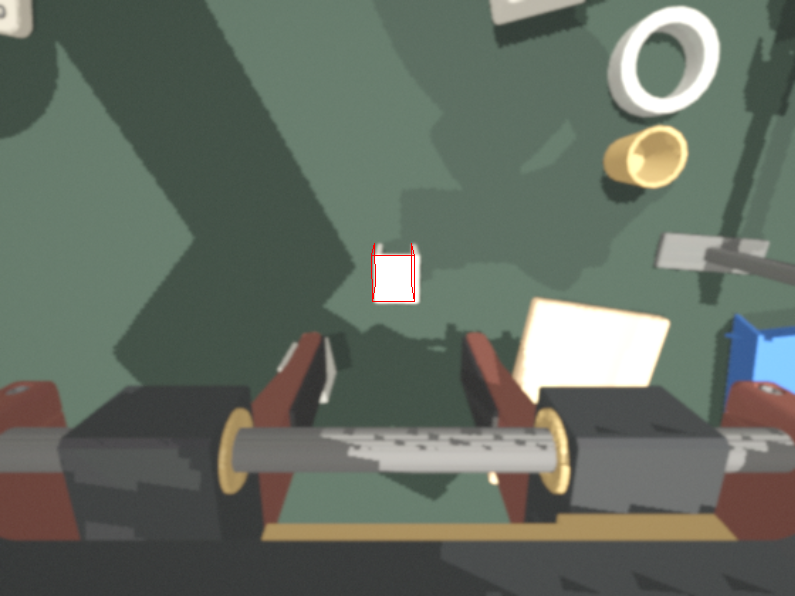

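>>> {"api": "carry_out", "payload": {"delta_pos": [[0, 1.5, 0], [0.1, 4.5, 0], [0.2, 8, 0], [0.2, 11.5, 0], [0.2, 14.5, 0], [0.2, 16.5, 0], [0.2, 17.5, 0], [0.2, 17.7, 0], [0.2, 17.7, 0]], "rotation": [[0, 0, 0], [0, 0, 0], [0, 0, 0], [0, 0, 0], [0, 0, 0], [0, 0, 0], [0, 0, 0], [0, 0, 0], [0, 0, 0]]}}

```text
t: 20.08
ee_pos: [415.1, -228.2, 20.3]
orientation: [-1.565, -0.146, 0.147]
ft_force: [0.6, -0.1, 1.1]
width: 56.8
```

>>> {"api": "carry_out", "payload": {"delta_pos": [[0, 0, 0], [0, 0, 0], [0, 0, 0], [0, 0, 0], [0, 0, 0], [0, 0, 0]], "rotation": [[0, 0, 0], [0, 0, 0], [0, 0, 0], [0, 0, 0], [0, 0, 0], [0, 0, 0]], "hand": 255}}

```text
t: 20.58
ee_pos: [415.2, -229.3, 21.6]
orientation: [-1.567, -0.146, 0.144]
ft_force: [-0.3, 0.9, 7.0]
width: 31.8
```

>>> {"api": "carry_out", "payload": {"delta_pos": [[0, -2, 0], [0, -5, 0], [0, -9, 0], [0, -13, 0], [0, -16, 0], [0, -17.5, 0], [0, -18, 0], [0, -18, 0]], "rotation": [[0, 0, 0], [0, 0, 0], [0, 0, 0], [0, 0, 0], [0, 0, 0], [0, 0, 0], [0, 0, 0], [0, 0, 0]]}}

```text
t: 21.25
ee_pos: [415.2, -229.3, 202.0]
orientation: [-1.568, -0.147, 0.143]
ft_force: [-0.6, 1.0, -1.4]
width: 31.6
```

```bash
python3 - <<'E'
from h import *
plan([659.8+.1105*60,-60,200],6.2)
E
```

```text
t 21.25 pos [ 415.2 -229.3  202. ] q [-0.53  0.23  1.97 -0.    0.94 -0.71] w 31.6 F [-0.6  1.  -1.4]
delta [27.81  0.23 12.02] rot [0.002 0.077 0.002] rows>= 7.3
```

>>> {"api": "carry_out", "payload": {"delta_pos": [[1, 0, 0.4], [4, 0, 1.7], [7.8, 0, 3.4], [11.7, 0, 5.1], [15.6, 0, 6.7], [19.5, 0, 8.4], [23, 0, 9.9], [25.8, 0.1, 11.1], [27.4, 0.2, 11.8], [27.8, 0.2, 12], [27.8, 0.2, 12], [27.8, 0.2, 12]], "rotation": [[0, 0, 0], [0, 0.01, 0], [0, 0.02, 0], [0, 0.03, 0], [0, 0.04, 0], [0, 0.05, 0], [0, 0.06, 0], [0, 0.07, 0], [0, 0.077, 0], [0, 0.077, 0], [0, 0.077, 0], [0, 0.077, 0]]}}

```text
t: 22.25
ee_pos: [664.5, -59.7, 196.7]
orientation: [-1.569, -0.082, 0.088]
ft_force: [-0.2, -0.3, -0.9]
width: 31.8
```

>>> {"api": "carry_out", "payload": {"delta_pos": [[0, 1, 0], [0, 2.5, 0], [0, 3.8, 0], [0, 4.2, 0], [0, 4.2, 0], [0, 4.2, 0]], "rotation": [[0, 0, 0], [0, 0, 0], [0, 0, 0], [0, 0, 0], [0, 0, 0], [0, 0, 0]]}}

```text
t: 22.75
ee_pos: [665.5, -60.2, 156.5]
orientation: [-1.569, -0.084, 0.085]
ft_force: [0.4, -0.7, -0.8]
width: 31.8
```

```bash
python3 - <<'E'
from h import *
plan([666.4,-60,89.5],6.2)
im=ctrl.get_image('wrist')[:,:,::-1].copy()
crop(im,180,110,400,275,'h2.png')
E
```

```text
t 22.75 pos [665.5 -60.2 156.5] q [-0.11  0.56  1.57 -0.    1.01 -0.22] w 31.8 F [ 0.4 -0.7 -0.8]
delta [0.09 6.7  0.01] rot [-0.    -0.001 -0.001] rows>= 1.6
```

View pics/h2.png

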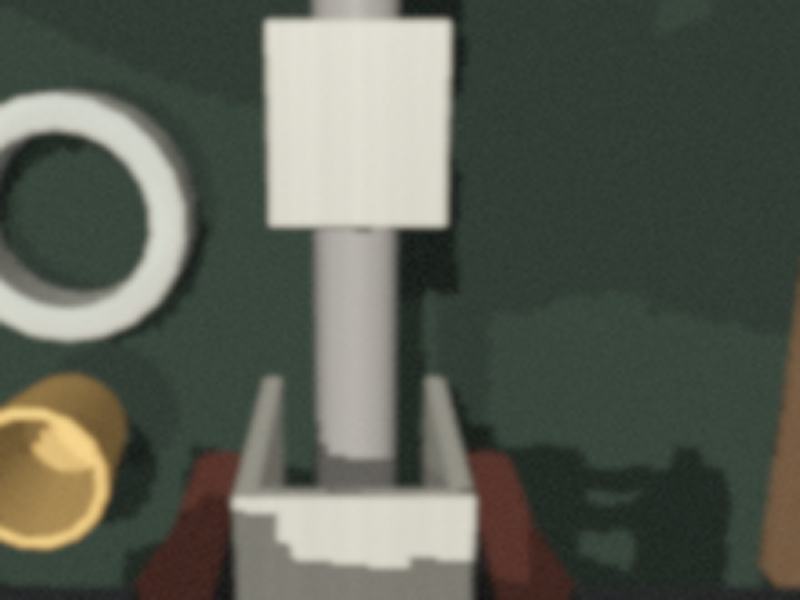

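Centred.

>>> {"api": "carry_out", "payload": {"delta_pos": [[0, 0.5, 0], [0, 2, 0], [0, 4, 0], [0, 5.5, 0], [0, 6.3, 0], [0, 6.7, 0], [0, 6.7, 0], [0, 6.7, 0]], "rotation": [[0, 0, 0], [0, 0, 0], [0, 0, 0], [0, 0, 0], [0, 0, 0], [0, 0, 0], [0, 0, 0], [0, 0, 0]]}}

```text
t: 23.47
ee_pos: [666.2, -59.9, 91.2]
orientation: [-1.569, -0.086, 0.084]
ft_force: [-4.0, 0.6, 6.3]
width: 31.9
```

>>> {"api": "carry_out", "payload": {"delta_pos": [[0, 0, 0], [0, 0, 0], [0, 0, 0], [0, 0, 0]], "rotation": [[0, 0, 0], [0, 0, 0], [0, 0, 0], [0, 0, 0]], "hand": 90}}

```text
t: 23.8
ee_pos: [666.1, -59.8, 89.8]
orientation: [-1.569, -0.085, 0.084]
ft_force: [-0.2, -0.3, -0.1]
width: 54.4
```

>>> {"api": "carry_out", "payload": {"delta_pos": [[0, -1, 0], [0, -3, 0], [0, -6, 0], [0, -9, 0], [0, -11, 0], [0, -12, 0], [0, -12, 0]], "rotation": [[0, 0, 0], [0, 0, 0], [0, 0, 0], [0, 0, 0], [0, 0, 0], [0, 0, 0], [0, 0, 0]]}}

```text
t: 24.38
ee_pos: [667.4, -60.0, 213.0]
orientation: [-1.57, -0.089, 0.081]
ft_force: [0.1, -0.2, 0.6]
width: 56.9
```

```bash
python3 - <<'E'
from h import *
plan([355.1,-331,200],20.7)
wristview('h3.png')
E
```

```text
t 24.38 pos [667.4 -60.  213. ] q [-0.11  0.5   1.53 -0.    1.11 -0.22] w 56.9 F [ 0.1 -0.2  0.6]
delta [-33.98   1.15 -23.58] rot [ 0.002 -0.253  0.005] rows>= 9.9
```

View pics/h3.png

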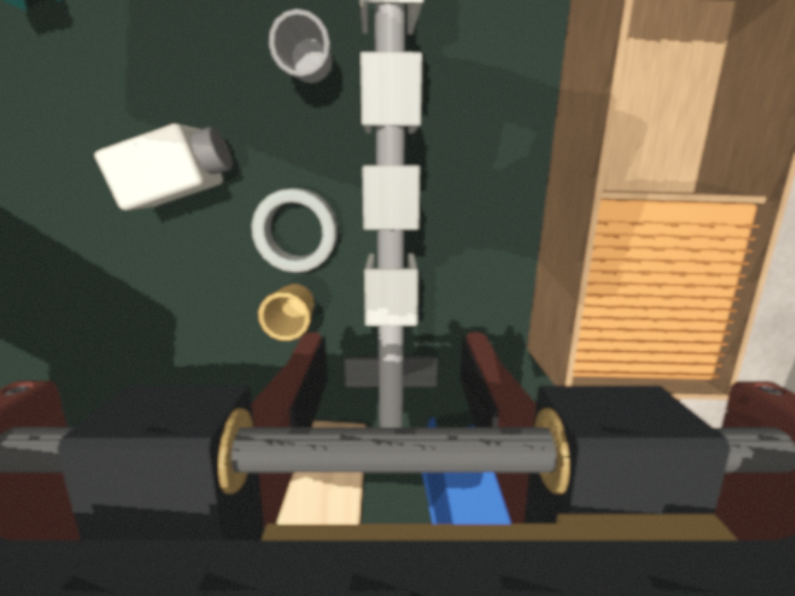

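Four are hung. On to marker E.

>>> {"api": "carry_out", "payload": {"delta_pos": [[-1.2, 0, -0.8], [-4, 0, -2.8], [-7.3, 0.1, -5.1], [-10.6, 0.3, -7.4], [-13.9, 0.5, -9.7], [-17.2, 0.7, -12], [-20.5, 0.9, -14.2], [-23.8, 1, -16.5], [-27.1, 1.1, -18.8], [-30.2, 1.1, -21], [-32.6, 1.1, -22.6], [-34, 1.1, -23.6]], "rotation": [[0, 0, 0], [0, -0.02, 0], [0, -0.04, 0], [0, -0.07, 0], [0, -0.1, 0], [0, -0.12, 0], [0, -0.15, 0], [0, -0.18, 0], [0, -0.2, 0], [0, -0.23, 0], [0, -0.25, 0], [0, -0.253, 0]]}}

```text
t: 25.43
ee_pos: [348.9, -331.4, 196.8]
orientation: [-1.549, -0.28, 0.285]
ft_force: [-0.6, 0.2, -0.4]
width: 56.8
```

>>> {"api": "carry_out", "payload": {"delta_pos": [[0, 0, 0], [0, 0, 0], [0, 0, 0]], "rotation": [[0, 0, 0], [0, 0, 0], [0, 0, 0]]}}

```text
t: 25.68
ee_pos: [352.8, -330.3, 197.8]
orientation: [-1.551, -0.282, 0.283]
ft_force: [-0.0, 0.4, 0.0]
width: 57.0
```

```bash
python3 - <<'E'
from h import *
plan([355.1,-331,20.5],20.7)
wristview('i1.png',[(355.1,-331,20.7)])
E
```

```text
t 25.68 pos [ 352.8 -330.3  197.8] q [-0.78  0.25  1.96  0.    0.94 -1.14] w 57.0 F [-0.   0.4  0. ]
delta [ 0.21 17.73 -0.18] rot [-0.002 -0.001 -0.001] rows>= 4.3
```

View pics/i1.png

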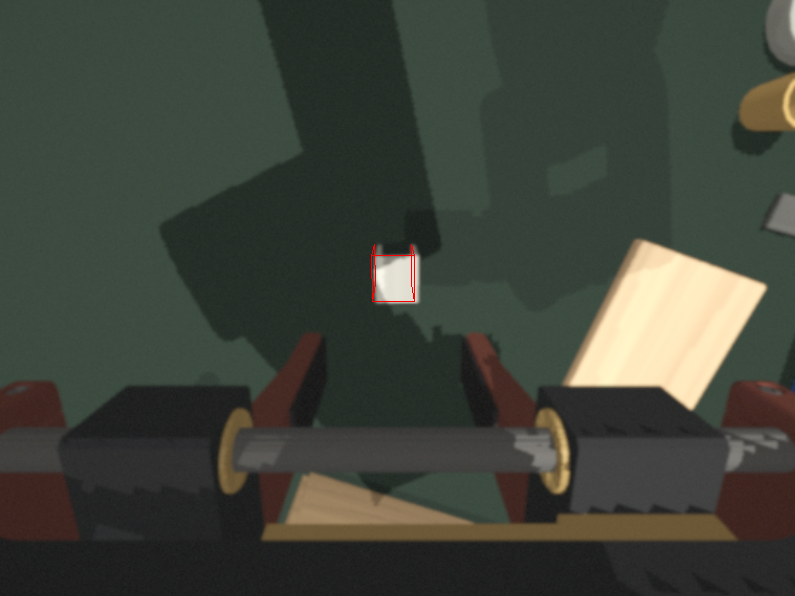

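>>> {"api": "carry_out", "payload": {"delta_pos": [[0, 1.5, 0], [0.1, 4.5, 0], [0.2, 8, 0], [0.2, 11.5, 0], [0.2, 14.5, 0], [0.2, 16.5, 0], [0.2, 17.5, 0], [0.2, 17.8, 0], [0.2, 17.8, 0]], "rotation": [[0, 0, 0], [0, 0, 0], [0, 0, 0], [0, 0, 0], [0, 0, 0], [0, 0, 0], [0, 0, 0], [0, 0, 0], [0, 0, 0]]}}

```text
t: 26.48
ee_pos: [355.5, -329.8, 20.3]
orientation: [-1.551, -0.284, 0.285]
ft_force: [0.4, -0.5, -0.2]
width: 57.0
```

>>> {"api": "carry_out", "payload": {"delta_pos": [[0, 0, 0], [0, 0, 0], [0, 0, 0], [0, 0, 0], [0, 0, 0], [0, 0, 0]], "rotation": [[0, 0, 0], [0, 0, 0], [0, 0, 0], [0, 0, 0], [0, 0, 0], [0, 0, 0]], "hand": 255}}

```text
t: 26.98
ee_pos: [355.6, -330.9, 21.6]
orientation: [-1.554, -0.284, 0.282]
ft_force: [-0.3, 0.3, 7.3]
width: 31.7
```

>>> {"api": "carry_out", "payload": {"delta_pos": [[0, -2, 0], [0, -5, 0], [0, -9, 0], [0, -13, 0], [0, -16, 0], [0, -17.5, 0], [0, -18, 0], [0, -18, 0]], "rotation": [[0, 0, 0], [0, 0, 0], [0, 0, 0], [0, 0, 0], [0, 0, 0], [0, 0, 0], [0, 0, 0], [0, 0, 0]]}}

```text
t: 27.65
ee_pos: [355.5, -330.9, 202.0]
orientation: [-1.555, -0.285, 0.282]
ft_force: [-0.3, -0.0, -1.1]
width: 31.8
```

```bash
python3 - <<'E'
from h import *
plan([659.8+.1105*118,-118,200],6.2)
E
```

```text
t 27.65 pos [ 355.5 -330.9  202. ] q [-0.77  0.25  1.95 -0.    0.94 -1.13] w 31.8 F [-0.3 -0.  -1.1]
delta [37.2   0.22  8.71] rot [0.003 0.253 0.002] rows>= 9.2
```

>>> {"api": "carry_out", "payload": {"delta_pos": [[1, 0, 0.2], [4, 0, 0.9], [7.5, 0, 1.8], [11.2, 0, 2.6], [14.9, 0, 3.5], [18.6, 0, 4.4], [22.3, 0, 5.2], [26, 0.1, 6.1], [29.7, 0.1, 7], [33, 0.2, 7.7], [35.8, 0.2, 8.4], [37.2, 0.2, 8.7]], "rotation": [[0, 0, 0], [0, 0.02, 0], [0, 0.04, 0], [0, 0.07, 0], [0, 0.1, 0], [0, 0.12, 0], [0, 0.15, 0], [0, 0.18, 0], [0, 0.2, 0], [0, 0.23, 0], [0, 0.25, 0], [0, 0.253, 0]]}}

```text
t: 28.65
ee_pos: [674.2, -114.1, 195.3]
orientation: [-1.568, -0.083, 0.088]
ft_force: [-1.1, -0.2, -1.0]
width: 31.5
```

>>> {"api": "carry_out", "payload": {"delta_pos": [[0, 0, 0], [0, 0, 0], [0, 1, 0], [0, 2.5, 0], [0, 3.8, 0], [0, 4.2, 0], [0, 4.2, 0], [0, 4.2, 0]], "rotation": [[0, 0, 0], [0, 0, 0], [0, 0, 0], [0, 0, 0], [0, 0, 0], [0, 0, 0], [0, 0, 0], [0, 0, 0]]}}

```text
t: 29.32
ee_pos: [672.0, -118.0, 156.3]
orientation: [-1.569, -0.084, 0.085]
ft_force: [-0.5, -0.4, -0.1]
width: 31.6
```

```bash
python3 - <<'E'
from h import *
plan([672.8,-118,89.5],6.2)
im=ctrl.get_image('wrist')[:,:,::-1].copy()
crop(im,180,110,400,275,'i2.png')
E
```

```text
t 29.32 pos [ 672.  -118.   156.3] q [-0.19  0.58  1.54 -0.    1.03 -0.3 ] w 31.6 F [-0.5 -0.4 -0.1]
delta [ 0.09  6.68 -0.01] rot [-0.    -0.001 -0.001] rows>= 1.6
```

View pics/i2.png

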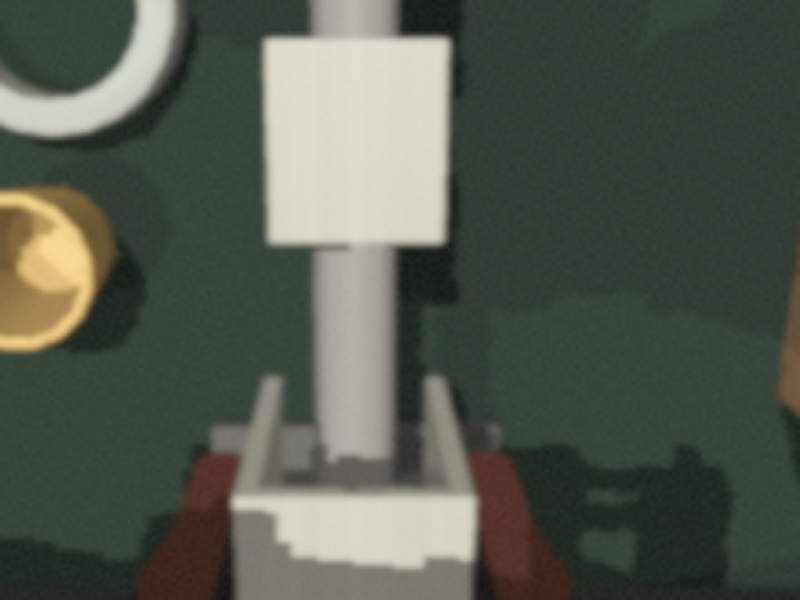

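>>> {"api": "carry_out", "payload": {"delta_pos": [[0, 0.5, 0], [0, 2, 0], [0, 4, 0], [0, 5.5, 0], [0, 6.3, 0], [0, 6.7, 0], [0, 6.7, 0], [0, 6.7, 0]], "rotation": [[0, 0, 0], [0, 0, 0], [0, 0, 0], [0, 0, 0], [0, 0, 0], [0, 0, 0], [0, 0, 0], [0, 0, 0]]}}

```text
t: 30.03
ee_pos: [672.4, -117.6, 91.0]
orientation: [-1.569, -0.085, 0.085]
ft_force: [-4.2, 0.8, 8.3]
width: 31.9
```

>>> {"api": "carry_out", "payload": {"delta_pos": [[0, 0, 0], [0, 0, 0], [0, 0, 0], [0, 0, 0]], "rotation": [[0, 0, 0], [0, 0, 0], [0, 0, 0], [0, 0, 0]], "hand": 90}}

```text
t: 30.37
ee_pos: [672.6, -117.6, 89.6]
orientation: [-1.569, -0.085, 0.085]
ft_force: [-0.3, 0.0, 0.5]
width: 54.2
```

>>> {"api": "carry_out", "payload": {"delta_pos": [[0, -1, 0], [0, -3, 0], [0, -6, 0], [0, -9, 0], [0, -12, 0], [0, -15, 0], [0, -16, 0], [0, -16, 0]], "rotation": [[0, 0, 0], [0, 0, 0], [0, 0, 0], [0, 0, 0], [0, 0, 0], [0, 0, 0], [0, 0, 0], [0, 0, 0]]}}

```text
t: 31.03
ee_pos: [674.3, -117.9, 253.8]
orientation: [-1.571, -0.09, 0.08]
ft_force: [0.4, 1.5, 0.2]
width: 57.1
```

```bash
python3 - <<'E'
from h import *
plan([355.1,-331,200],20.7)
wristview('i3.png')
im=ctrl.get_image('scene')[:,:,::-1].copy(); cv2.imwrite('pics/i4.png',cv2.resize(im,(800,600)))
E
```

```text
t 31.03 pos [ 674.3 -117.9  253.8] q [-0.19  0.48  1.47 -0.    1.19 -0.3 ] w 57.1 F [0.4 1.5 0.2]
delta [-34.06   5.2  -17.73] rot [ 0.003 -0.253  0.006] rows>= 9.3
```

View pics/i3.png

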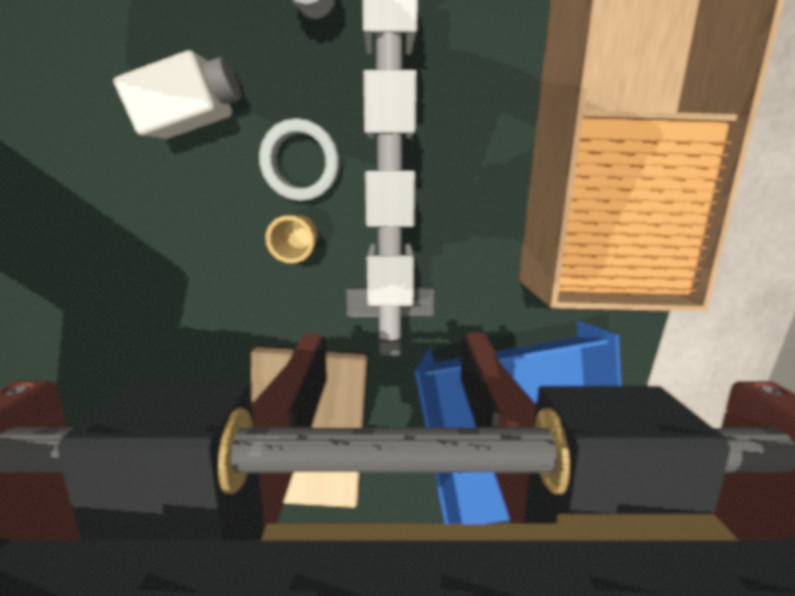

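View pics/i4.png

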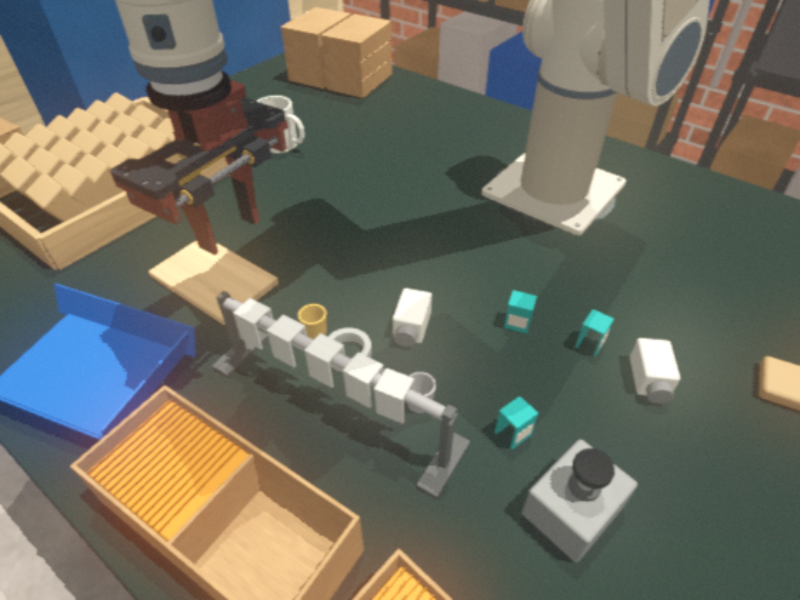

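```bash
cat >> h.py <<'E'
def bpose(bc,head,alpha,lift=0,off=5,gz=5):
    """pick pose for lying bottle: center bc, cap heading deg; returns TCP,R, phi, tilt"""
    c=np.array([np.cos(np.radians(head)),np.sin(np.radians(head)),0]); a=np.radians(alpha)
    d=-np.sin(a)*c-np.array([0,0,np.cos(a)])
    G=np.array([bc[0],bc[1],23.])+off*c+[0,0,gz]
    return G+19*d-lift*d
E
python3 - <<'E'
from h import *
im=ctrl.get_image('top')[:,:,::-1].copy(); cv2.imwrite('pics/raw_top2.png',im); C=cam('top')
for r in tops(im,C,[(414*.7,332*.7),(228*.7,402*.7)],z=46): print(np.round(r,1))
for L in (0,120): print(bpose((474,-.5),24,30,L))
p=bpose((474,-.5),24,30,150)
plan(p+[0,0,40],-66,-30)
E
```

```text
[481.3  16.2  35.6  14.2  23.1  10.5]
[342.9 330.3  66.6  42.   30.2 406. ]
[469.88904544  -2.33031489  11.54551733]
[524.7017729   22.07388369 115.46856578]
t 31.18 pos [ 671.4 -117.4  247.9] q [-0.19  0.48  1.47 -0.    1.19 -0.3 ] w 56.7 F [-0.1  0.3 -1. ]
delta [-11.64   6.69  15.9 ] rot [-0.451  1.23   0.327] rows>= 10.8
```

>>> {"api": "carry_out", "payload": {"delta_pos": [[-0.8, 0, 1.2], [-2, 0.3, 2.8], [-3.2, 1, 4.4], [-4.4, 1.7, 6], [-5.6, 2.5, 7.6], [-6.8, 3.4, 9.3], [-8, 4.3, 11], [-9.2, 5.2, 12.6], [-10.3, 6, 14.1], [-11.1, 6.4, 15.2], [-11.5, 6.6, 15.7], [-11.6, 6.7, 15.9]], "rotation": [[-0.02, 0.06, 0.02], [-0.06, 0.16, 0.04], [-0.1, 0.27, 0.07], [-0.14, 0.38, 0.1], [-0.18, 0.49, 0.13], [-0.22, 0.6, 0.16], [-0.26, 0.71, 0.19], [-0.3, 0.82, 0.22], [-0.34, 0.93, 0.25], [-0.38, 1.04, 0.28], [-0.42, 1.14, 0.31], [-0.451, 1.23, 0.327]], "hand": 60}}

```text
t: 32.18
ee_pos: [537.7, 29.0, 179.9]
orientation: [-1.825, 1.188, -0.683]
ft_force: [0.6, -0.5, 0.1]
width: 67.2
```

>>> {"api": "carry_out", "payload": {"delta_pos": [[0, 0, 0], [0, 0, 0]], "rotation": [[0, 0, 0], [0, 0, 0]]}}

```text
t: 32.35
ee_pos: [539.1, 27.8, 180.7]
orientation: [-1.823, 1.181, -0.68]
ft_force: [-0.3, -0.3, -0.3]
width: 67.4
```

```bash
python3 - <<'E'
from h import *
plan(bpose((474,-.5),24,30,60),-66,-30)
wristview('j1.png')
E
```

```text
t 32.35 pos [539.1  27.8 180.7] q [ 0.12  0.6   1.54 -0.15  1.51  1.31] w 67.4 F [-0.3 -0.3 -0.3]
delta [-0.07 12.42  1.93] rot [0.001 0.003 0.001] rows>= 3.0
```

View pics/j1.png

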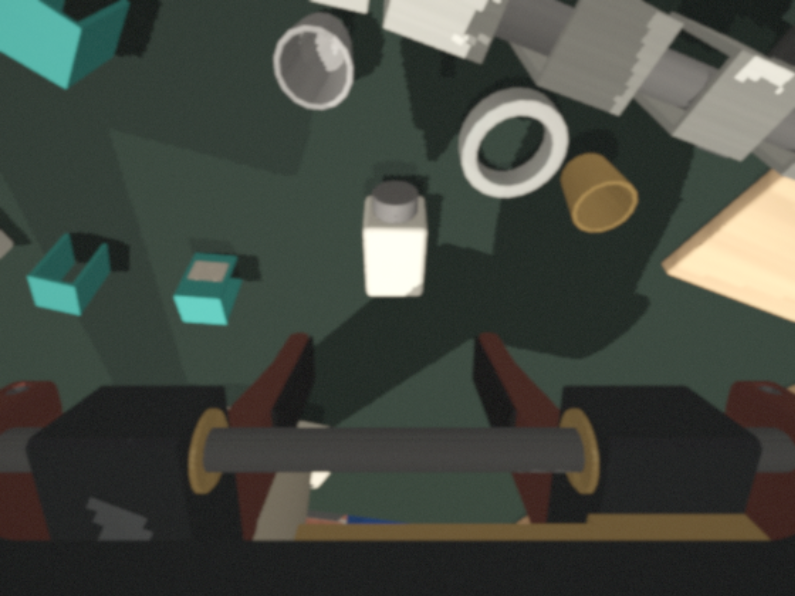

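>>> {"api": "carry_out", "payload": {"delta_pos": [[0, 2, 0.3], [0, 5, 0.8], [0, 8.5, 1.4], [-0.1, 11, 1.8], [-0.1, 12.2, 1.9], [-0.1, 12.4, 1.9], [-0.1, 12.4, 1.9]], "rotation": [[0, 0, 0], [0, 0, 0], [0, 0, 0], [0, 0, 0], [0, 0, 0], [0, 0, 0], [0, 0, 0]]}}

```text
t: 32.98
ee_pos: [498.2, 10.1, 65.9]
orientation: [-1.82, 1.181, -0.684]
ft_force: [-0.2, -0.3, 0.4]
width: 67.1
```

```bash
python3 - <<'E'
from h import *
plan(bpose((474,-.5),24,30,0),-66,-30)
wristview('j2.png')
E
```

```text
t 32.98 pos [498.2  10.1  65.9] q [ 0.1   0.71  1.68 -0.17  1.26  1.34] w 67.1 F [-0.2 -0.3  0.4]
delta [-0.02  6.26  0.03] rot [-0.002  0.     0.001] rows>= 1.5
```

View pics/j2.png

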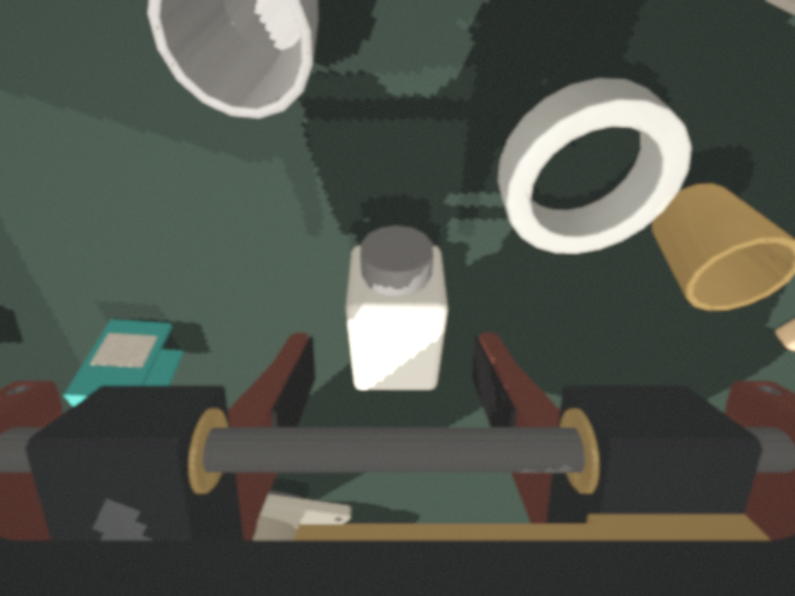

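>>> {"api": "carry_out", "payload": {"delta_pos": [[0, 1.5, 0], [0, 3.5, 0], [0, 5.2, 0], [0, 6.1, 0], [0, 6.2, 0], [0, 6.2, 0], [0, 6.2, 0]], "rotation": [[0, 0, 0], [0, 0, 0], [0, 0, 0], [0, 0, 0], [0, 0, 0], [0, 0, 0], [0, 0, 0]]}}

```text
t: 33.62
ee_pos: [471.6, -2.1, 12.9]
orientation: [-1.819, 1.179, -0.687]
ft_force: [-0.1, -0.8, -1.3]
width: 67.1
```

>>> {"api": "carry_out", "payload": {"delta_pos": [[0, 0, 0], [0, 0, 0], [0, 0, 0], [0, 0, 0], [0, 0, 0], [0, 0, 0]], "rotation": [[0, 0, 0], [0, 0, 0], [0, 0, 0], [0, 0, 0], [0, 0, 0], [0, 0, 0]], "hand": 255}}

```text
t: 34.12
ee_pos: [470.6, -2.3, 12.3]
orientation: [-1.82, 1.18, -0.686]
ft_force: [1.3, -0.2, 4.3]
width: 45.9
```

```bash
python3 - <<'E'
from h import *
o=ctrl.get_obs(); R=Rn.from_rotvec(o['orientation']).as_matrix()
print(R.T@(np.array([474,-.5,23])-o['ee_pos']))
p=np.array(o['ee_pos'])
plan(p+[0,0,180],-66,-30)
E
```

```text
[ -0.21996042 -11.22079015  -1.96678724]
t 34.12 pos [470.6  -2.3  12.3] q [ 0.08  0.77  1.74 -0.19  1.13  1.35] w 45.9 F [ 1.3 -0.2  4.3]
delta [  0.03 -15.61  -8.96] rot [-0.003 -0.001  0.002] rows>= 4.3
```

>>> {"api": "carry_out", "payload": {"delta_pos": [[0, -1.3, -0.8], [0, -3.5, -2], [0, -6.5, -3.7], [0, -9.5, -5.5], [0, -12.5, -7.2], [0, -14.5, -8.4], [0, -15.5, -8.9], [0, -15.6, -9], [0, -15.6, -9]], "rotation": [[0, 0, 0], [0, 0, 0], [0, 0, 0], [0, 0, 0], [0, 0, 0], [0, 0, 0], [0, 0, 0], [0, 0, 0], [0, 0, 0]]}}

```text
t: 34.87
ee_pos: [469.5, -2.2, 191.5]
orientation: [-1.82, 1.181, -0.685]
ft_force: [0.6, 0.0, -1.6]
width: 45.6
```

```bash
cat >> h.py <<'E'
def place(bc,head,beta,B,z=51,dz=0):
    """TCP pose for upright bottle; forward heading deg, tilt beta"""
    R=Rdown(head-90,beta)
    # bottle rotated relative to nominal if beta!=alpha+90 handled by caller
    return np.array([bc[0],bc[1],z+dz])-R@np.array(B)
E
python3 - <<'E'
from h import *
B=[0,-11.2,-2]
for dz in (0,100): print(place((620,-285),24,60,B,dz=dz).round(1))
plan([500,-100,230],-66,0)
wristview('j3.png')
E
```

```text
[ 629.8 -280.6   47.1]
[ 629.8 -280.6  147.1]
t 34.87 pos [469.5  -2.2 191.5] q [ 0.08  0.49  1.71 -0.17  1.44  1.3 ] w 45.6 F [ 0.6  0.  -1.6]
delta [10.18 -2.73 -2.94] rot [ 0.521 -0.     0.001] rows>= 4.2
```

View pics/j3.png

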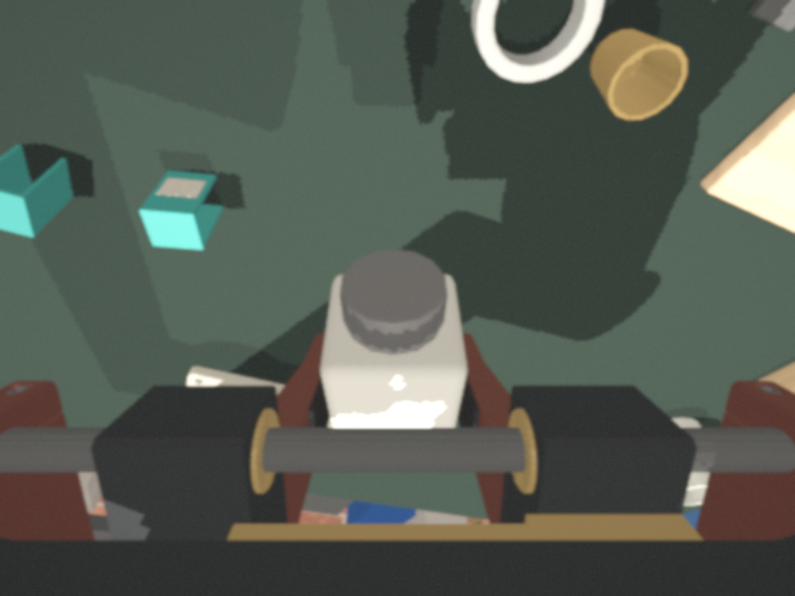

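```bash
python3 - <<'E'
from h import *
plan([540,-140,230],-66,15)
E
```

```text
t 34.92 pos [468.9  -2.2 190.8] q [ 0.08  0.49  1.71 -0.17  1.44  1.3 ] w 45.1 F [-1.3  0.6 -1.5]
delta [15.48 -3.83 -1.18] rot [ 0.785 -0.     0.001] rows>= 6.3
```

>>> {"api": "carry_out", "payload": {"delta_pos": [[0.8, -0.3, -0.1], [2.5, -0.7, -0.3], [4.8, -1.2, -0.4], [7.2, -1.8, -0.5], [9.6, -2.4, -0.7], [12, -3, -0.9], [14, -3.5, -1.1], [15.1, -3.7, -1.2], [15.5, -3.8, -1.2], [15.5, -3.8, -1.2]], "rotation": [[0.05, 0, 0], [0.13, 0, 0], [0.23, 0, 0], [0.34, 0, 0], [0.45, 0, 0], [0.56, 0, 0], [0.67, 0, 0], [0.74, 0, 0], [0.78, 0, 0], [0.785, 0, 0]]}}

```text
t: 35.75
ee_pos: [538.4, -141.5, 228.8]
orientation: [-1.151, 0.752, -0.977]
ft_force: [0.2, -0.1, -1.0]
width: 45.9
```

```bash
python3 - <<'E'
from h import *
plan([629.8,-280.6,200],-66,60)
E
```

```text
t 35.75 pos [ 538.4 -141.5  228.8] q [-0.38  0.24  1.91  0.26  0.82  0.61] w 45.9 F [ 0.2 -0.1 -1. ]
delta [16.42  3.47  1.91] rot [ 0.786 -0.004  0.001] rows>= 6.3
```

>>> {"api": "carry_out", "payload": {"delta_pos": [[0.6, 0.1, 0.1], [2, 0.4, 0.2], [4, 0.9, 0.5], [6.2, 1.3, 0.7], [8.6, 1.8, 1], [11, 2.3, 1.3], [13.3, 2.8, 1.6], [15, 3.2, 1.8], [16, 3.4, 1.9], [16.4, 3.5, 1.9], [16.4, 3.5, 1.9], [16.4, 3.5, 1.9]], "rotation": [[0.04, 0, 0], [0.1, 0, 0], [0.19, 0, 0], [0.29, 0, 0], [0.39, 0, 0], [0.49, 0, 0], [0.59, 0, 0], [0.68, 0, 0], [0.75, 0, 0], [0.785, 0, 0], [0.785, 0, 0], [0.785, 0, 0]]}}

```text
t: 36.75
ee_pos: [631.7, -277.9, 199.9]
orientation: [-0.464, 0.305, -1.122]
ft_force: [-0.1, 1.3, -1.4]
width: 45.8
```

```bash
python3 - <<'E'
from h import *
plan([629.8,-280.6,147],-66,60)
im=ctrl.get_image('scene')[:,:,::-1].copy(); crop(im,60,0,320,195,'j4.png')
wristview('j5.png')
E
```

```text
t 36.75 pos [ 631.7 -277.9  199.9] q [-0.81  0.58  1.89  1.47  0.96 -0.77] w 45.8 F [-0.1  1.3 -1.4]
delta [ 0.19  2.41 -4.72] rot [ 0.002 -0.003 -0.003] rows>= 1.3
```

View pics/j4.png

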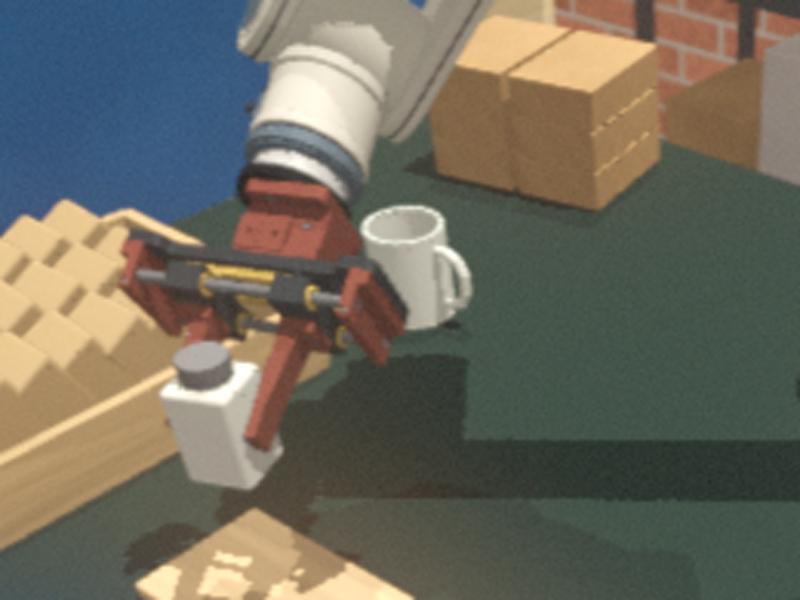

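View pics/j5.png

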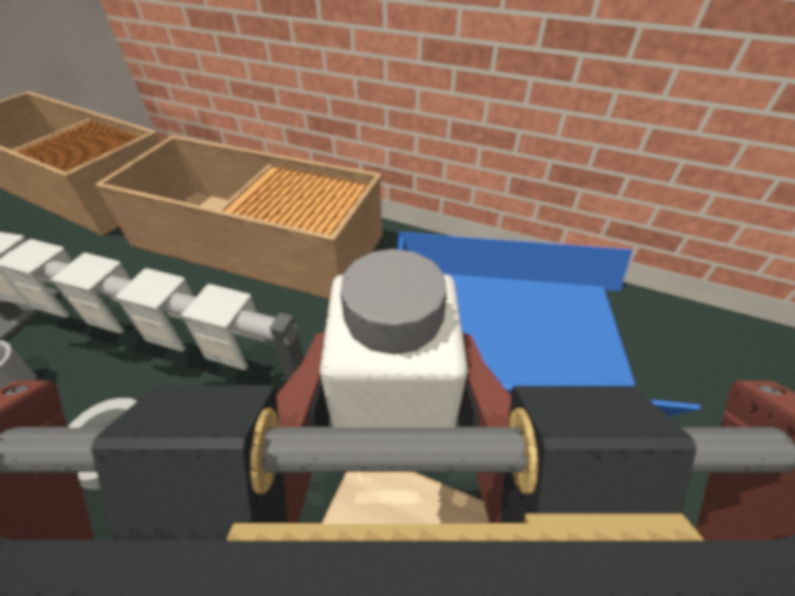

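>>> {"api": "carry_out", "payload": {"delta_pos": [[0, 0.3, -0.6], [0.1, 1, -1.9], [0.2, 1.8, -3.5], [0.2, 2.3, -4.5], [0.2, 2.4, -4.7], [0.2, 2.4, -4.7], [0.2, 2.4, -4.7], [0.2, 2.4, -4.7]], "rotation": [[0, 0, 0], [0, 0, 0], [0, 0, 0], [0, 0, 0], [0, 0, 0], [0, 0, 0], [0, 0, 0], [0, 0, 0]]}}

```text
t: 37.52
ee_pos: [631.2, -282.0, 151.0]
orientation: [-0.464, 0.298, -1.125]
ft_force: [-1.5, 0.2, -0.8]
width: 45.8
```

```bash
cat >> h.py <<'E'
def draw_bottle(n,B,bc,yaw,z0,k,C=None,x0=0,y0=0):
    C=C or cam(n); c,s=np.cos(np.radians(yaw)),np.sin(np.radians(yaw)); P=[]
    for z in (0,70):
        for a,b in((-23,-23),(23,-23),(23,23),(-23,23)): P.append((bc[0]+c*a-s*b,bc[1]+s*a+c*b,z0+z))
    p=((proj(n,np.array(P),C)-[x0,y0])*k).astype(int)
    for i,j in((4,5),(5,6),(6,7),(7,4),(0,4),(1,5),(2,6),(3,7),(0,1),(1,2),(2,3),(3,0)): cv2.line(B,tuple(map(int,p[i])),tuple(map(int,p[j])),(0,0,255),1)
E
python3 - <<'E'
from h import *
plan([629.8,-280.6,48],-66,60)
o=ctrl.get_obs(); R=Rn.from_rotvec(o['orientation']).as_matrix(); b=np.array(o['ee_pos'])+R@[0,-11.2,-2]; print(b)
im=ctrl.get_image('scene')[:,:,::-1].copy(); x0,y0,k=90,90,6
B=cv2.resize(im[y0:y0+100,x0:x0+130],None,fx=k,fy=k,interpolation=cv2.INTER_CUBIC)
draw_bottle('scene',B,b,24,b[2]-35,k,None,x0,y0); cv2.imwrite('pics/j6.png',B)
E
```

```text
t 37.52 pos [ 631.2 -282.   151. ] q [-0.81  0.67  1.89  1.53  0.96 -0.89] w 45.8 F [-1.5  0.2 -0.8]
delta [-0.21  5.07 -8.96] rot [-0.002  0.003  0.001] rows>= 2.5
[ 621.36874376 -286.30348257  154.81631304]
```

View pics/j6.png

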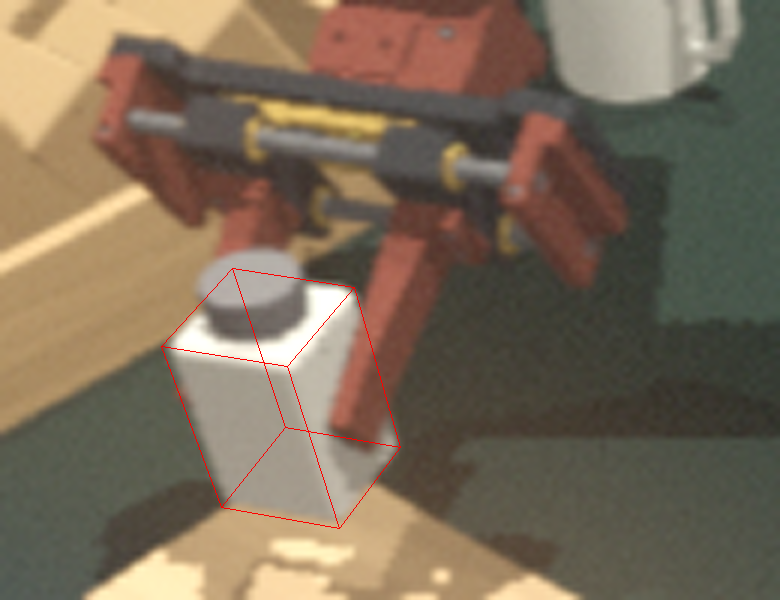

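>>> {"api": "carry_out", "payload": {"delta_pos": [[-0.1, 0.4, -0.8], [-0.2, 1.3, -2.3], [-0.2, 2.4, -4.2], [-0.2, 3.5, -6.2], [-0.2, 4.4, -7.8], [-0.2, 4.8, -8.5], [-0.2, 5, -8.8], [-0.2, 5.1, -9], [-0.2, 5.1, -9], [-0.2, 5.1, -9]], "rotation": [[0, 0, 0], [0, 0, 0], [0, 0, 0], [0, 0, 0], [0, 0, 0], [0, 0, 0], [0, 0, 0], [0, 0, 0], [0, 0, 0], [0, 0, 0]]}}

```text
t: 38.4
ee_pos: [629.7, -280.9, 47.4]
orientation: [-0.464, 0.298, -1.125]
ft_force: [0.3, 0.2, -1.4]
width: 46.3
```

```bash
python3 - <<'E'
from h import *
plan([629.8,-280.6,47],-66,60)
o=ctrl.get_obs(); R=Rn.from_rotvec(o['orientation']).as_matrix(); b=np.array(o['ee_pos'])+R@[0,-11.2,-2]; print(b)
im=ctrl.get_image('scene')[:,:,::-1].copy(); x0,y0,k=90,110,6
B=cv2.resize(im[y0:y0+100,x0:x0+130],None,fx=k,fy=k,interpolation=cv2.INTER_CUBIC)
draw_bottle('scene',B,b,24,b[2]-35,k,None,x0,y0); cv2.imwrite('pics/j7.png',B)
E
```

```text
t 38.4 pos [ 629.7 -280.9   47.4] q [-0.81  0.86  1.87  1.66  0.96 -1.11] w 46.3 F [ 0.3  0.2 -1.4]
delta [-0.02  0.04 -0.03] rot [-0.002  0.002  0.001] rows>= 0.0
[ 619.90667995 -285.2452441    51.27911352]
```

View pics/j7.png

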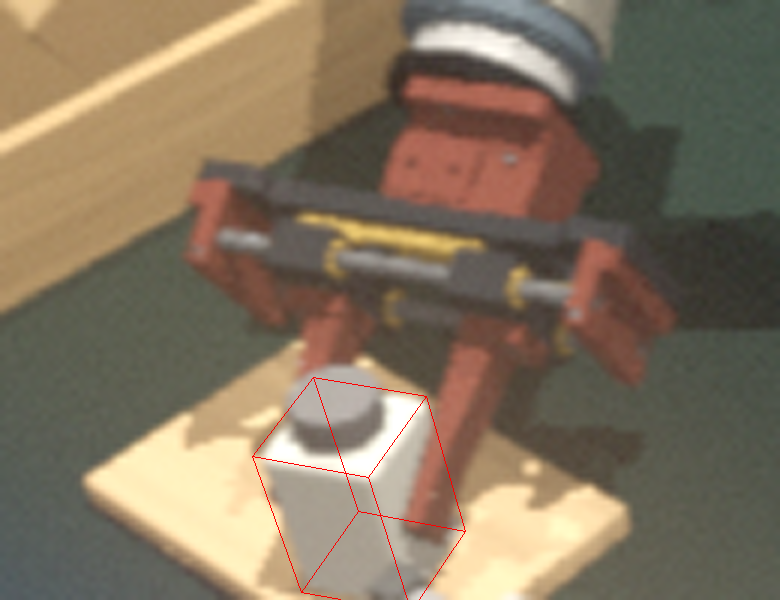

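>>> {"api": "carry_out", "payload": {"delta_pos": [[0, 0.05, -0.09], [0, 0.08, -0.13], [0, 0.08, -0.13], [0, 0.08, -0.13]], "rotation": [[0, 0, 0], [0, 0, 0], [0, 0, 0], [0, 0, 0]]}}

```text
t: 38.78
ee_pos: [629.7, -280.9, 45.9]
orientation: [-0.463, 0.298, -1.125]
ft_force: [-2.5, -0.0, 4.0]
width: 45.7
```

Contact: 5 N up. Releasing, then backing out along the tool.

>>> {"api": "carry_out", "payload": {"delta_pos": [[0, 0, 0], [0, 0, 0], [0, 0, 0], [0, 0, 0], [0, 0, 0]], "rotation": [[0, 0, 0], [0, 0, 0], [0, 0, 0], [0, 0, 0], [0, 0, 0]], "hand": 60}}

```text
t: 39.2
ee_pos: [629.3, -280.4, 44.7]
orientation: [-0.464, 0.3, -1.125]
ft_force: [0.6, 0.6, -0.7]
width: 67.1
```

>>> {"api": "carry_out", "payload": {"delta_pos": [[0, -0.6, 0], [0, -2, 0], [0, -4, 0], [0, -6.5, 0], [0, -9, 0], [0, -10.5, 0], [0, -11, 0], [0, -11, 0]], "rotation": [[0, 0, 0], [0, 0, 0], [0, 0, 0], [0, 0, 0], [0, 0, 0], [0, 0, 0], [0, 0, 0], [0, 0, 0]]}}

```text
t: 39.87
ee_pos: [541.2, -320.6, 100.8]
orientation: [-0.464, 0.299, -1.127]
ft_force: [0.4, -0.3, -0.9]
width: 67.2
```

```bash
python3 - <<'E'
from h import *
plan([450,-200,250],-66,15)
im=ctrl.get_image('scene')[:,:,::-1].copy(); x0,y0,k=90,110,6
B=cv2.resize(im[y0:y0+100,x0:x0+130],None,fx=k,fy=k,interpolation=cv2.INTER_CUBIC)
draw_bottle('scene',B,(620,-285),24,15,k,None,x0,y0); cv2.imwrite('pics/j8.png',B)
E
```

```text
t 39.87 pos [ 541.2 -320.6  100.8] q [-0.99  0.75  1.95  1.47  1.03 -1.06] w 67.2 F [ 0.4 -0.3 -0.9]
delta [-14.68 -10.46  11.24] rot [-0.787 -0.     0.004] rows>= 6.3
```

View pics/j8.png

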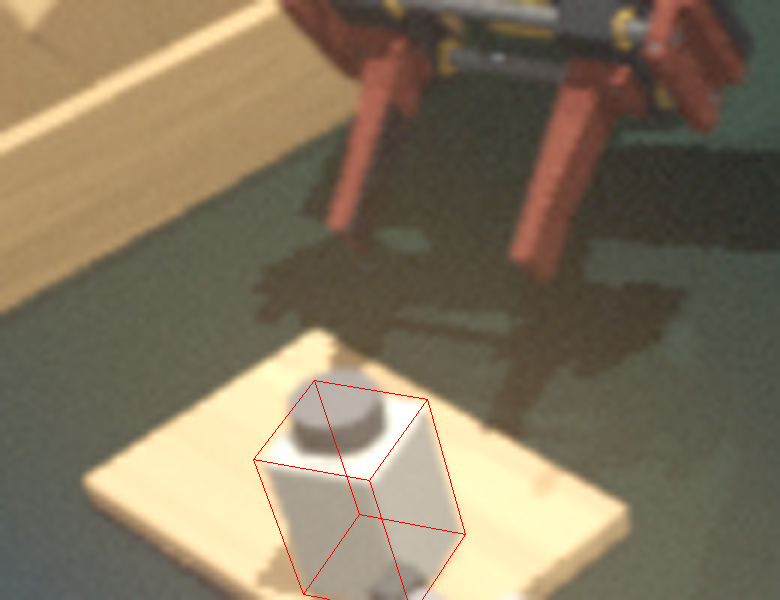

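>>> {"api": "carry_out", "payload": {"delta_pos": [[-0.6, -1, 0.6], [-2, -2.5, 1.6], [-4, -4, 3], [-6.2, -5.5, 4.6], [-8.5, -7, 6.3], [-10.8, -8.4, 8.1], [-12.7, -9.5, 9.6], [-14, -10.2, 10.8], [-14.6, -10.4, 11.2], [-14.7, -10.5, 11.2]], "rotation": [[-0.02, 0, 0], [-0.07, 0, 0], [-0.15, 0, 0], [-0.26, 0, 0], [-0.37, 0, 0], [-0.48, 0, 0], [-0.59, 0, 0], [-0.69, 0, 0], [-0.76, 0, 0], [-0.787, 0, 0]]}}

```text
t: 40.75
ee_pos: [450.0, -198.1, 250.8]
orientation: [-1.158, 0.748, -0.978]
ft_force: [0.0, -0.5, -0.7]
width: 66.7
```

```bash
python3 - <<'E'
from h import *
plan([480,100,260],-60,-10)
plan([452,332,240],-59.7,-30)
print(bpose((343.3,330.2),30.3,30,120))
E
```

```text
t 40.75 pos [ 450.  -198.1  250.8] q [-0.57  0.12  2.    0.28  0.89  0.42] w 66.7 F [ 0.  -0.5 -0.7]
delta [-26.01   2.79  14.64] rot [-0.432 -0.105  0.009] rows>= 7.2
t 40.75 pos [ 450.  -198.1  250.8] q [-0.57  0.12  2.    0.28  0.89  0.42] w 66.7 F [ 0.  -0.5 -0.7]
delta [-48.35   6.39  20.8 ] rot [-0.781 -0.113 -0.01 ] rows>= 12.7
[391.21845306 358.20128312 115.46856578]
```

>>> {"api": "carry_out", "payload": {"delta_pos": [[-1, 0.1, 0.6], [-3.5, 0.4, 2], [-6.5, 0.7, 3.7], [-9.8, 1, 5.5], [-13, 1.4, 7.3], [-16.3, 1.7, 9.2], [-19.5, 2.1, 11], [-22.5, 2.4, 12.7], [-25, 2.7, 14], [-26, 2.8, 14.6]], "rotation": [[-0.02, 0, 0], [-0.06, -0.01, 0], [-0.1, -0.02, 0], [-0.15, -0.04, 0], [-0.2, -0.05, 0], [-0.26, -0.06, 0], [-0.32, -0.08, 0], [-0.37, -0.09, 0], [-0.41, -0.1, 0], [-0.432, -0.105, 0]]}}

```text
t: 41.58
ee_pos: [480.1, 103.4, 258.8]
orientation: [-1.569, 0.897, -0.76]
ft_force: [-0.7, -0.3, -0.5]
width: 66.9
```

```bash
python3 - <<'E'
from h import *
plan([410,369,190],-59.7,-30)
E
```

```text
t 41.58 pos [480.1 103.4 258.8] q [ 0.22  0.26  1.79 -0.06  1.26  1.29] w 66.9 F [-0.7 -0.3 -0.5]
delta [-26.5    5.38   8.39] rot [-0.35  -0.002  0.004] rows>= 6.8
```

>>> {"api": "carry_out", "payload": {"delta_pos": [[-1, 0.1, 0.3], [-3.5, 0.5, 1], [-7, 1, 2.1], [-10.7, 2, 3.4], [-14.4, 2.9, 4.5], [-18, 3.6, 5.7], [-21.5, 4.3, 6.8], [-24.5, 5, 7.7], [-26, 5.3, 8.2], [-26.5, 5.4, 8.4], [-26.5, 5.4, 8.4], [-26.5, 5.4, 8.4]], "rotation": [[-0.02, 0, 0], [-0.05, 0, 0], [-0.1, 0, 0], [-0.15, 0, 0], [-0.2, 0, 0], [-0.25, 0, 0], [-0.29, 0, 0], [-0.33, 0, 0], [-0.345, 0, 0], [-0.35, 0, 0], [-0.35, 0, 0], [-0.35, 0, 0]]}}

```text
t: 42.58
ee_pos: [411.7, 363.6, 190.4]
orientation: [-1.87, 1.076, -0.631]
ft_force: [-0.1, -0.4, 0.1]
width: 67.3
```

```bash
python3 - <<'E'
from h import *
plan(bpose((343.3,330.2),30.3,30,60),-59.7,-30)
wristview('k1.png')
E
```

```text
t 42.58 pos [411.7 363.6 190.4] q [0.67 0.61 1.49 0.07 1.55 1.7 ] w 67.3 F [-0.1 -0.4  0.1]
delta [-0.62 13.51  1.94] rot [-0.002 -0.009  0.003] rows>= 3.3
```

View pics/k1.png

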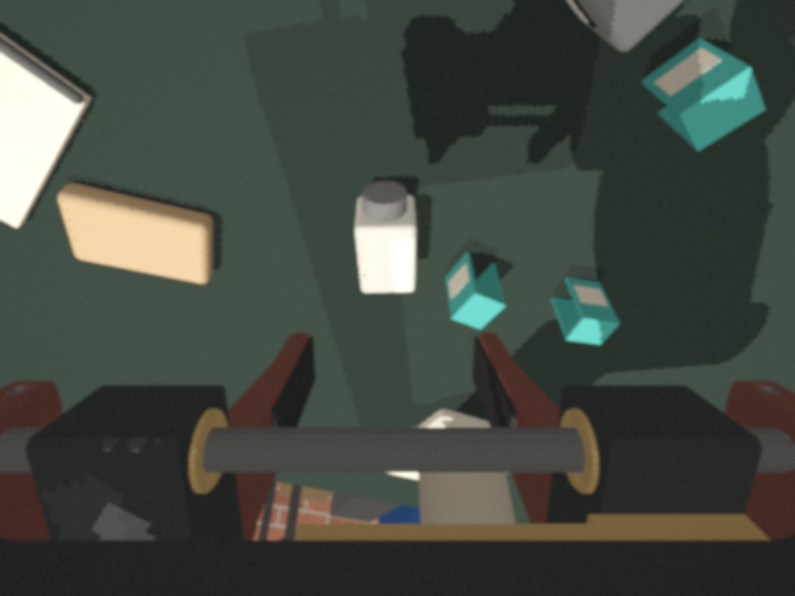

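>>> {"api": "carry_out", "payload": {"delta_pos": [[-0.1, 2, 0.3], [-0.3, 5, 0.7], [-0.5, 8.5, 1.2], [-0.6, 11.5, 1.7], [-0.6, 13, 1.9], [-0.6, 13.5, 1.9], [-0.6, 13.5, 1.9], [-0.6, 13.5, 1.9]], "rotation": [[0, 0, 0], [0, 0, 0], [0, 0, 0], [0, -0.005, 0], [0, -0.005, 0], [0, -0.005, 0], [0, -0.005, 0], [0, -0.005, 0]], "hand": 78}}

```text
t: 43.3
ee_pos: [366.2, 343.9, 64.9]
orientation: [-1.868, 1.073, -0.627]
ft_force: [0.4, 0.7, 0.2]
width: 61.2
```

```bash
python3 - <<'E'
from h import *
plan(bpose((343.3,330.2),30.3,30,0),-59.7,-30)
wristview('k2.png')
E
```

```text
t 43.3 pos [366.2 343.9  64.9] q [0.68 0.72 1.65 0.08 1.28 1.69] w 61.2 F [0.4 0.7 0.2]
delta [ 0.02  6.18 -0.06] rot [-0.004 -0.004  0.002] rows>= 1.5
```

View pics/k2.png

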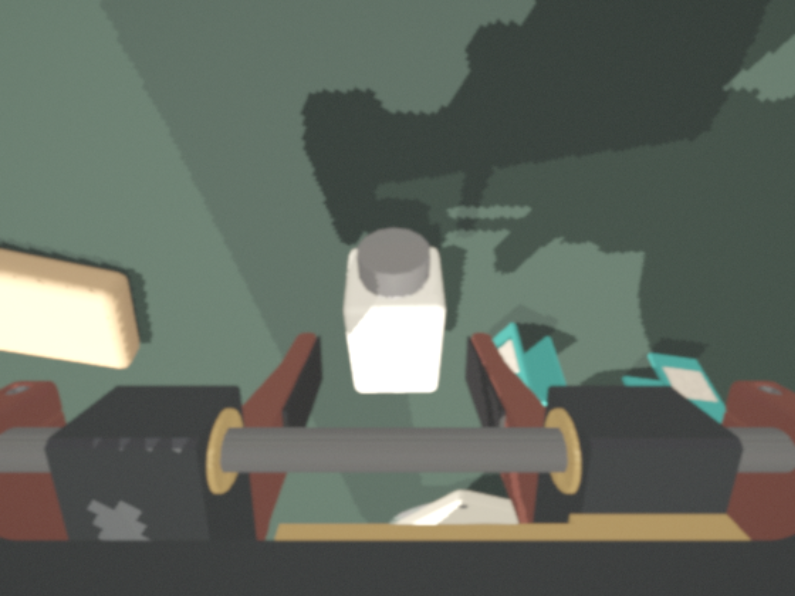

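>>> {"api": "carry_out", "payload": {"delta_pos": [[0, 1.5, 0], [0, 3.5, 0], [0, 5.2, 0], [0, 6.1, 0], [0, 6.2, 0], [0, 6.2, 0], [0, 6.2, 0]], "rotation": [[0, 0, 0], [0, 0, 0], [0, 0, 0], [0, 0, 0], [0, 0, 0], [0, 0, 0], [0, 0, 0]]}}

```text
t: 43.93
ee_pos: [339.6, 329.1, 10.8]
orientation: [-1.868, 1.072, -0.626]
ft_force: [0.5, -0.7, -0.5]
width: 61.1
```

>>> {"api": "carry_out", "payload": {"delta_pos": [[0, 0, 0], [0, 0, 0], [0, 0, 0], [0, 0, 0], [0, 0, 0], [0, 0, 0]], "rotation": [[0, 0, 0], [0, 0, 0], [0, 0, 0], [0, 0, 0], [0, 0, 0], [0, 0, 0]], "hand": 255}}

```text
t: 44.43
ee_pos: [339.0, 328.6, 10.4]
orientation: [-1.869, 1.072, -0.626]
ft_force: [1.9, 0.6, 5.9]
width: 46.0
```

```bash
python3 - <<'E'
from h import *
o=ctrl.get_obs(); R=Rn.from_rotvec(o['orientation']).as_matrix()
print(R.T@(np.array([343.3,330.2,23])-o['ee_pos']))
p=np.array(o['ee_pos'])
plan(p+[0,0,180],-59.7,-30)
E
```

```text
[  0.8286822  -13.18887354  -2.3148993 ]
t 44.43 pos [339.  328.6  10.4] q [0.69 0.78 1.72 0.09 1.16 1.68] w 46.0 F [1.9 0.6 5.9]
delta [  0.06 -15.62  -8.95] rot [-0.003 -0.003  0.002] rows>= 4.3
```

>>> {"api": "carry_out", "payload": {"delta_pos": [[0, -1.3, -0.8], [0, -3.5, -2], [0, -6.5, -3.7], [0, -9.5, -5.5], [0, -12.5, -7.2], [0, -14.5, -8.4], [0, -15.5, -8.9], [0, -15.6, -9], [0, -15.6, -9]], "rotation": [[0, 0, 0], [0, 0, 0], [0, 0, 0], [0, 0, 0], [0, 0, 0], [0, 0, 0], [0, 0, 0], [0, 0, 0], [0, 0, 0]]}}

```text
t: 45.18
ee_pos: [337.6, 328.5, 189.5]
orientation: [-1.87, 1.072, -0.625]
ft_force: [-0.6, -0.0, -1.6]
width: 45.8
```

```bash
python3 - <<'E'
from h import *
plan([480,100,250],-66,-10)
wristview('k3.png')
E
```

```text
t 45.18 pos [337.6 328.5 189.5] q [0.69 0.51 1.69 0.08 1.46 1.71] w 45.8 F [-0.6 -0.  -1.6]
delta [26.93 -5.56 -2.27] rot [0.346 0.101 0.041] rows>= 6.6
```

View pics/k3.png

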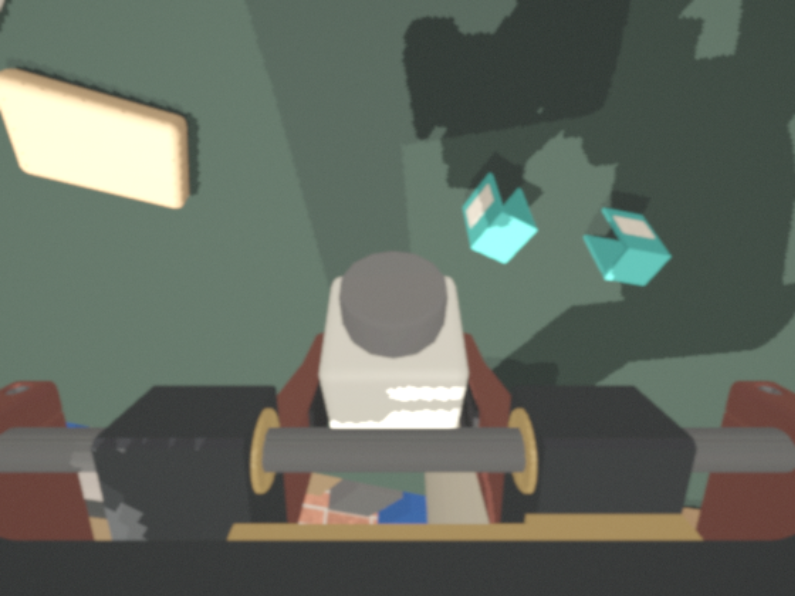

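>>> {"api": "carry_out", "payload": {"delta_pos": [[1, -0.2, -0.1], [3.5, -0.7, -0.3], [7, -1.4, -0.6], [10.5, -2.2, -0.9], [14, -2.9, -1.2], [17.5, -3.6, -1.5], [21, -4.3, -1.8], [24, -5, -2], [26.2, -5.4, -2.2], [26.9, -5.6, -2.3]], "rotation": [[0.01, 0, 0], [0.05, 0.01, 0.01], [0.09, 0.03, 0.01], [0.13, 0.04, 0.02], [0.18, 0.05, 0.02], [0.23, 0.07, 0.03], [0.27, 0.08, 0.03], [0.31, 0.09, 0.04], [0.34, 0.1, 0.04], [0.346, 0.101, 0.041]]}}

```text
t: 46.07
ee_pos: [480.3, 96.9, 250.5]
orientation: [-1.527, 0.995, -0.835]
ft_force: [0.1, 1.0, -1.3]
width: 46.0
```

```bash
python3 - <<'E'
from h import *
plan([490,-190,250],-66,15)
print(place((578,-375),24,60,[0,-12,-2.2]))
E
```

```text
t 46.07 pos [480.3  96.9 250.5] q [ 0.2   0.28  1.79 -0.04  1.25  1.37] w 46.0 F [ 0.1  1.  -1.3]
delta [ 26.64   1.93 -10.53] rot [ 0.437 -0.003  0.001] rows>= 6.9
[ 588.49874289 -370.32565851   46.90525589]
```

>>> {"api": "carry_out", "payload": {"delta_pos": [[1, 0.1, -0.4], [3.5, 0.2, -1.4], [7, 0.5, -2.7], [10.5, 0.7, -4.1], [14, 1, -5.5], [17.5, 1.2, -6.9], [21, 1.5, -8.3], [24, 1.7, -9.5], [26, 1.9, -10.3], [26.6, 1.9, -10.5]], "rotation": [[0.02, 0, 0], [0.06, 0, 0], [0.11, 0, 0], [0.17, 0, 0], [0.23, 0, 0], [0.29, 0, 0], [0.34, 0, 0], [0.39, 0, 0], [0.43, 0, 0], [0.437, 0, 0]]}}

```text
t: 46.9
ee_pos: [488.8, -188.3, 248.8]
orientation: [-1.151, 0.752, -0.977]
ft_force: [-0.2, -0.2, -0.5]
width: 45.7
```

```bash
python3 - <<'E'
from h import *
plan([588.5,-370.3,200],-66,60)
E
```

```text
t 46.9 pos [ 488.8 -188.3  248.8] q [-0.51  0.17  1.95  0.27  0.88  0.48] w 45.7 F [-0.2 -0.2 -0.5]
delta [20.69  5.13  0.44] rot [ 0.785 -0.003  0.   ] rows>= 6.3
```

>>> {"api": "carry_out", "payload": {"delta_pos": [[0.8, 0.2, 0], [2.5, 0.6, 0.1], [5, 1.2, 0.1], [7.8, 1.9, 0.2], [10.8, 2.7, 0.2], [13.8, 3.4, 0.3], [16.5, 4.1, 0.3], [18.8, 4.7, 0.4], [20.2, 5, 0.4], [20.7, 5.1, 0.4], [20.7, 5.1, 0.4], [20.7, 5.1, 0.4]], "rotation": [[0.04, 0, 0], [0.1, 0, 0], [0.19, 0, 0], [0.29, 0, 0], [0.39, 0, 0], [0.49, 0, 0], [0.59, 0, 0], [0.68, 0, 0], [0.75, 0, 0], [0.785, 0, 0], [0.785, 0, 0], [0.785, 0, 0]]}}

```text
t: 47.9
ee_pos: [590.2, -366.6, 200.2]
orientation: [-0.464, 0.306, -1.122]
ft_force: [0.2, 0.3, -1.0]
width: 46.0
```

```bash
python3 - <<'E'
from h import *
plan([588.5,-370.3,110],-66,60)
im=ctrl.get_image('scene')[:,:,::-1].copy(); crop(im,40,0,300,195,'k4.png')
E
```

```text
t 47.9 pos [ 590.2 -366.6  200.2] q [-0.96  0.62  1.8   1.33  1.07 -0.73] w 46.0 F [ 0.2  0.3 -1. ]
delta [ 0.31  4.26 -7.95] rot [ 0.002 -0.003 -0.003] rows>= 2.2
```

View pics/k4.png

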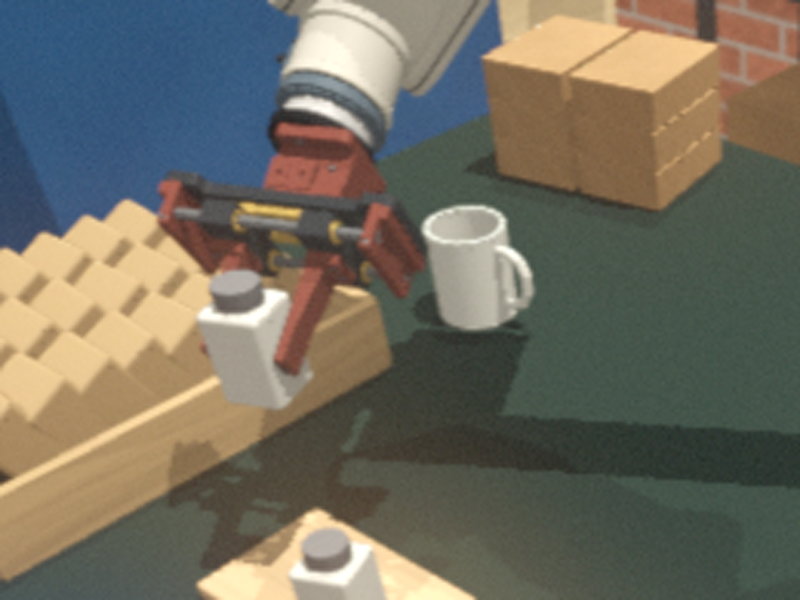

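```bash
python3 - <<'E'
from h import *
print(onplane('top',np.array([[716,190],[730,414],[745,195],[745,405]])*.7,60).round())
print(onplane('top',np.array([[716,190],[730,414]])*.7,0).round())
E
```

```text
[[ 740. -539.   60.]
 [ 345. -542.   60.]
 [ 732. -590.   60.]
 [ 360. -568.   60.]]
[[ 762. -570.    0.]
 [ 343. -573.    0.]]
```

>>> {"api": "carry_out", "payload": {"delta_pos": [[0, 0.4, -0.8], [0.1, 1.3, -2.4], [0.2, 2.4, -4.5], [0.3, 3.5, -6.5], [0.3, 4.1, -7.7], [0.3, 4.3, -8], [0.3, 4.3, -8], [0.3, 4.3, -8]], "rotation": [[0, 0, 0], [0, 0, 0], [0, 0, 0], [0, 0, 0], [0, 0, 0], [0, 0, 0], [0, 0, 0], [0, 0, 0]]}}

```text
t: 48.62
ee_pos: [589.5, -371.9, 112.2]
orientation: [-0.464, 0.301, -1.124]
ft_force: [0.5, -0.1, -1.8]
width: 46.0
```

```bash
python3 - <<'E'
from h import *
plan([588.5,-370.3,48],-66,60)
o=ctrl.get_obs(); R=Rn.from_rotvec(o['orientation']).as_matrix(); b=np.array(o['ee_pos'])+R@[0,-12,-2.2]; print(b)
im=ctrl.get_image('scene')[:,:,::-1].copy(); x0,y0,k=70,90,6
B=cv2.resize(im[y0:y0+100,x0:x0+130],None,fx=k,fy=k,interpolation=cv2.INTER_CUBIC)
draw_bottle('scene',B,b,24,b[2]-35,k,None,x0,y0); cv2.imwrite('pics/k5.png',B)
E
```

```text
t 48.62 pos [ 589.5 -371.9  112.2] q [-0.97  0.77  1.79  1.41  1.04 -0.9 ] w 46.0 F [ 0.5 -0.1 -1.8]
delta [-0.19  3.18 -5.57] rot [-0.  0. -0.] rows>= 1.5
[ 578.98921049 -376.56788419  116.25472719]
```

View pics/k5.png

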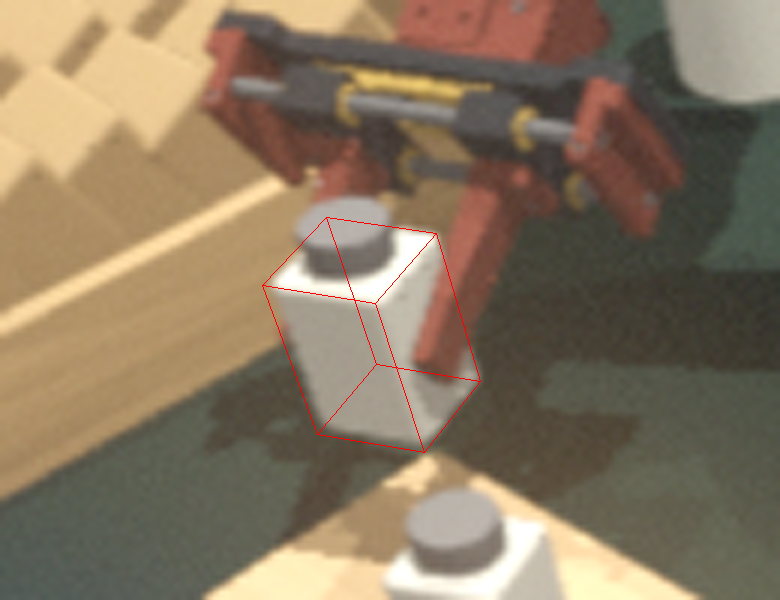

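>>> {"api": "carry_out", "payload": {"delta_pos": [[0, 0.4, -0.7], [-0.1, 1.2, -2.1], [-0.2, 2.2, -3.8], [-0.2, 2.8, -4.9], [-0.2, 3.1, -5.4], [-0.2, 3.2, -5.6], [-0.2, 3.2, -5.6], [-0.2, 3.2, -5.6]], "rotation": [[0, 0, 0], [0, 0, 0], [0, 0, 0], [0, 0, 0], [0, 0, 0], [0, 0, 0], [0, 0, 0], [0, 0, 0]]}}

```text
t: 49.33
ee_pos: [588.2, -370.6, 47.4]
orientation: [-0.464, 0.301, -1.124]
ft_force: [-0.4, -0.7, -0.6]
width: 45.7
```

>>> {"api": "carry_out", "payload": {"delta_pos": [[0, 0.03, -0.05], [0, 0.05, -0.09], [0, 0.05, -0.09]], "rotation": [[0, 0, 0], [0, 0, 0], [0, 0, 0]]}}

```text
t: 49.58
ee_pos: [588.1, -370.5, 46.3]
orientation: [-0.464, 0.301, -1.124]
ft_force: [0.5, -0.2, -1.4]
width: 45.8
```

>>> {"api": "carry_out", "payload": {"delta_pos": [[0, 0.03, -0.04], [0, 0.05, -0.09], [0, 0.05, -0.09]], "rotation": [[0, 0, 0], [0, 0, 0], [0, 0, 0]]}}

```text
t: 49.83
ee_pos: [588.1, -370.4, 45.2]
orientation: [-0.463, 0.301, -1.124]
ft_force: [-1.1, 0.2, 0.7]
width: 45.8
```

>>> {"api": "carry_out", "payload": {"delta_pos": [[0, 0.03, -0.04], [0, 0.03, -0.04], [0, 0.03, -0.04]], "rotation": [[0, 0, 0], [0, 0, 0], [0, 0, 0]]}}

```text
t: 50.08
ee_pos: [588.2, -370.4, 45.2]
orientation: [-0.462, 0.3, -1.124]
ft_force: [-2.0, -0.3, 5.2]
width: 45.9
```

Contact again (5 N). Releasing and backing out.

>>> {"api": "carry_out", "payload": {"delta_pos": [[0, 0, 0], [0, 0, 0], [0, 0, 0], [0, 0, 0], [0, 0, 0]], "rotation": [[0, 0, 0], [0, 0, 0], [0, 0, 0], [0, 0, 0], [0, 0, 0]], "hand": 70}}

```text
t: 50.5
ee_pos: [588.0, -370.2, 44.1]
orientation: [-0.464, 0.302, -1.124]
ft_force: [0.8, -0.9, 0.6]
width: 63.6
```

>>> {"api": "carry_out", "payload": {"delta_pos": [[0, -0.6, 0], [0, -2, 0], [0, -4, 0], [0, -6.5, 0], [0, -9, 0], [0, -10.5, 0], [0, -11, 0], [0, -11, 0]], "rotation": [[0, 0, 0], [0, 0, 0], [0, 0, 0], [0, 0, 0], [0, 0, 0], [0, 0, 0], [0, 0, 0], [0, 0, 0]]}}

```text
t: 51.17
ee_pos: [500.1, -410.5, 100.2]
orientation: [-0.464, 0.301, -1.127]
ft_force: [-0.5, -0.5, 0.7]
width: 64.1
```

```bash
python3 - <<'E'
from h import *
plan([430,-220,260],-66,15)
im=ctrl.get_image('scene')[:,:,::-1].copy(); x0,y0,k=70,110,6
B=cv2.resize(im[y0:y0+100,x0:x0+130],None,fx=k,fy=k,interpolation=cv2.INTER_CUBIC)
draw_bottle('scene',B,(578,-375),24,15,k,None,x0,y0); cv2.imwrite('pics/k6.png',B)
E
```

```text
t 51.17 pos [ 500.1 -410.5  100.2] q [-1.13  0.78  1.82  1.3   1.12 -0.97] w 64.1 F [-0.5 -0.5  0.7]
delta [-20.24  -6.88  14.51] rot [-0.785 -0.001  0.002] rows>= 6.3
```

View pics/k6.png

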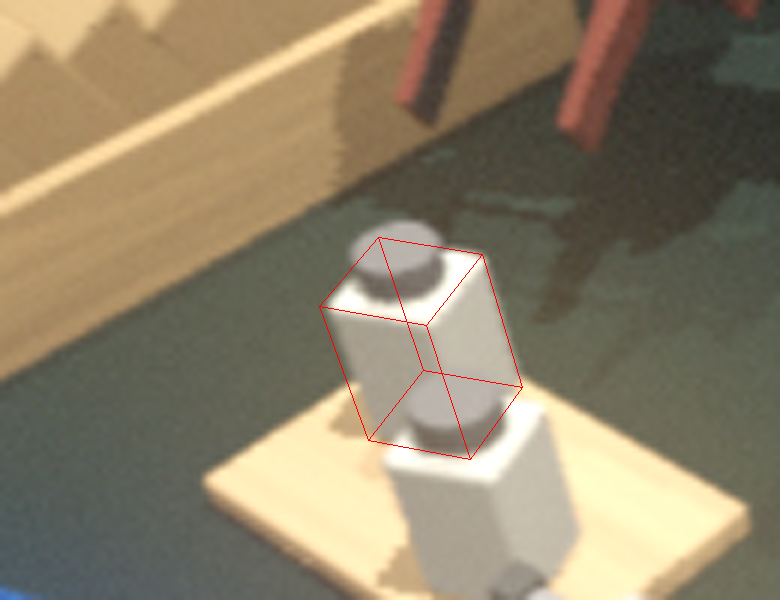

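Both bottles stand upright on the board. I'll retreat, then check the rail before pressing the plunger.

>>> {"api": "carry_out", "payload": {"delta_pos": [[-0.6, -1, 0.8], [-2.2, -2, 2], [-4.8, -3, 3.8], [-7.8, -4, 5.8], [-11, -5, 8], [-14.2, -5.8, 10.4], [-17, -6.4, 12.4], [-19.2, -6.8, 13.9], [-20.1, -6.9, 14.4], [-20.2, -6.9, 14.5]], "rotation": [[-0.02, 0, 0], [-0.07, 0, 0], [-0.15, 0, 0], [-0.26, 0, 0], [-0.37, 0, 0], [-0.48, 0, 0], [-0.59, 0, 0], [-0.69, 0, 0], [-0.76, 0, 0], [-0.785, 0, 0]], "hand": 255}}

```text
t: 52.05
ee_pos: [431.1, -217.2, 261.6]
orientation: [-1.157, 0.746, -0.975]
ft_force: [0.3, 0.2, 0.0]
width: 1.8
```

```bash
python3 - <<'E'
from h import *
plan([450,50,260],0,0)
im=ctrl.get_image('scene')[:,:,::-1].copy(); cv2.imwrite('pics/l1.png',cv2.resize(im,(800,600),interpolation=cv2.INTER_CUBIC))
im=ctrl.get_image('top')[:,:,::-1].copy(); cv2.imwrite('pics/l2.png',cv2.resize(im,(800,600),interpolation=cv2.INTER_CUBIC))
E
```

```text
t 52.05 pos [ 431.1 -217.2  261.6] q [-0.63  0.1   2.    0.28  0.93  0.36] w 1.8 F [0.3 0.2 0. ]
delta [-23.61   3.33  12.2 ] rot [-0.228 -1.142  0.152] rows>= 9.4
```

View pics/l1.png

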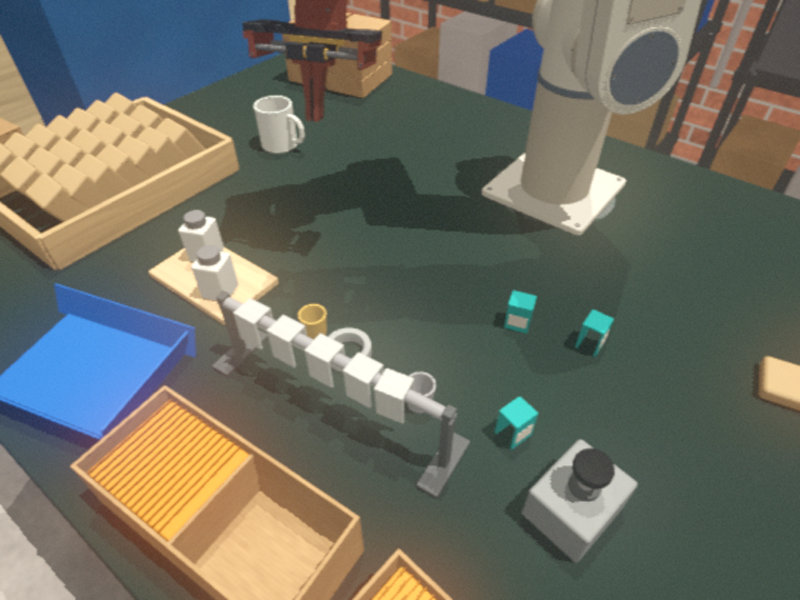

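View pics/l2.png

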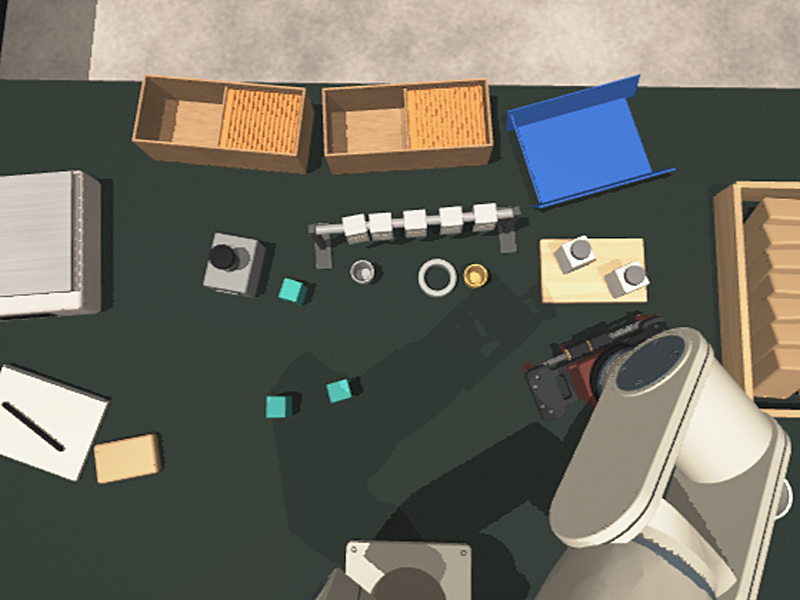

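The two left markers are closer together than I placed them, so one was knocked. Zooming in.

```bash
python3 - <<'E'
from h import *
im=ctrl.get_image('scene')[:,:,::-1].copy(); crop(im,140,195,330,335,'l3.png',4.2)
im=ctrl.get_image('top')[:,:,::-1].copy(); crop(im,210,135,370,185,'l4.png',5)
E
```

```text
(no output)
```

View pics/l3.png

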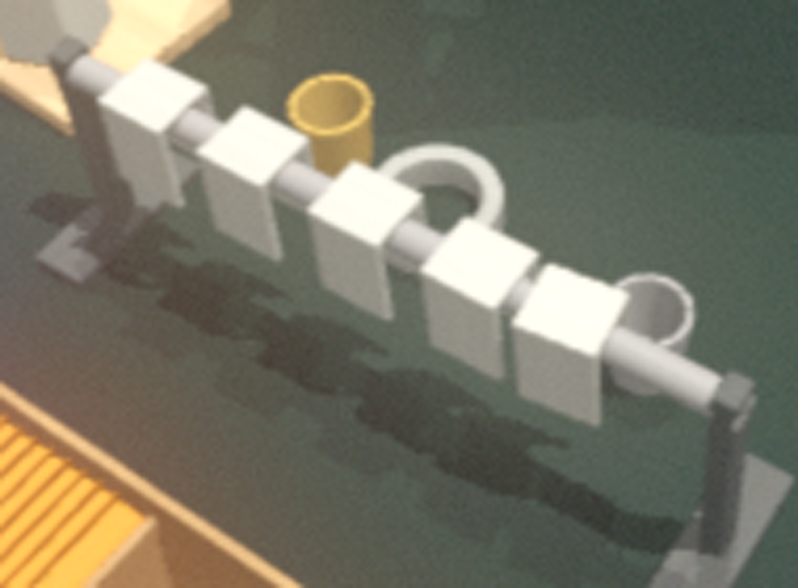

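View pics/l4.png

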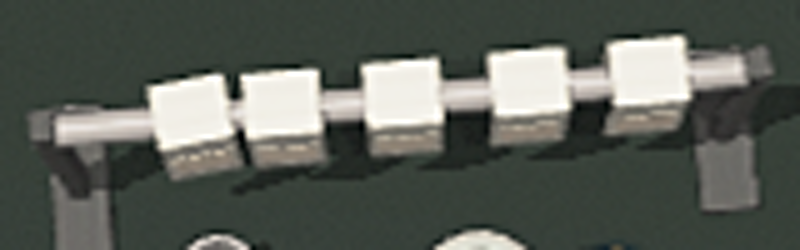

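```bash
python3 - <<'E'
from h import *
C=cam('top'); im=ctrl.get_image('top')[:,:,::-1].copy()
seeds=[(210+x/5,135+y/5) for x,y in((192,110),(281,100),(402,90),(530,80),(648,70))]
rs=tops(im,C,seeds,z=123)
u=np.array([-.1098,.994]); n=np.array([.994,.1098]); m=np.array([659.8-.0,0])
for r in rs:
    d=np.array(r[:2])-m; print(np.round(r,1),'x',(d@n).round(1),'y',(d@u).round(1))
im=ctrl.get_image('scene')[:,:,::-1].copy(); B=cv2.resize(im,None,fx=5,fy=5,interpolation=cv2.INTER_CUBIC)
for r in rs:
    a=r[4] if r[2]<r[3] else r[4]-90
    draw_marker(B,'scene',r[0],r[1],np.radians(a),None,70,5)
cv2.imwrite('pics/l5.png',B[1000:1520,750:1500])
E
```

```text
[646.1 112.3  30.4  52.2  13.9 148.5] x -1.3 y 113.1
[653.4  61.   30.   38.7   1.5 150. ] x 0.4 y 61.3
[659.5   0.7  29.9  33.9   1.1 153. ] x -0.2 y 0.8
[665.5 -60.7  29.9  69.9   1.  154.5] x -1.0 y -61.0
[ 671.6 -125.6   29.9   50.5    1.   155. ] x -2.1 y -126.2
```

View pics/l5.png

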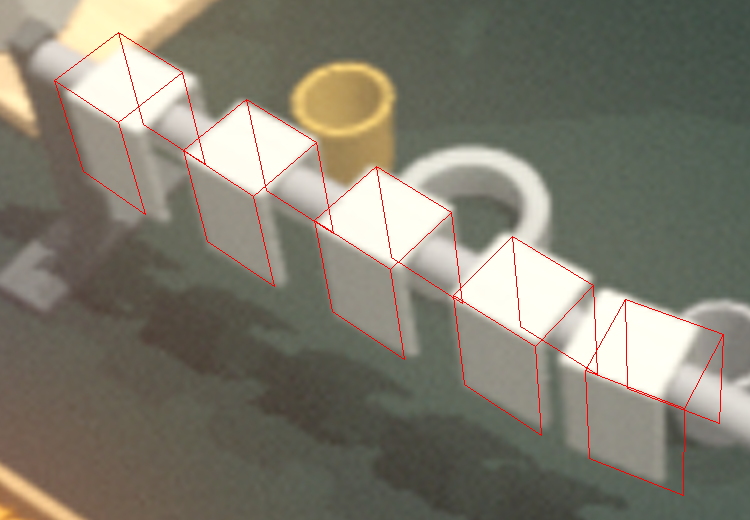

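All five are still astride (x within ~2 mm). The left one is about 7° askew, which is within limits. Now the plunger.

>>> {"api": "carry_out", "payload": {"delta_pos": [[-1, 0.1, 0.5], [-3, 0.4, 1.5], [-5.3, 0.7, 2.7], [-7.7, 1.1, 4], [-10.1, 1.4, 5.2], [-12.5, 1.8, 6.5], [-15, 2.1, 7.7], [-17.4, 2.5, 9], [-19.8, 2.8, 10.2], [-22, 3.1, 11.4], [-23.2, 3.3, 12], [-23.6, 3.3, 12.2]], "rotation": [[-0.01, -0.05, 0.01], [-0.03, -0.15, 0.02], [-0.05, -0.26, 0.03], [-0.07, -0.37, 0.05], [-0.1, -0.48, 0.06], [-0.12, -0.6, 0.08], [-0.14, -0.71, 0.09], [-0.16, -0.82, 0.11], [-0.19, -0.93, 0.12], [-0.21, -1.04, 0.14], [-0.225, -1.12, 0.15], [-0.228, -1.142, 0.152]]}}

```text
t: 53.35
ee_pos: [449.7, 49.4, 258.4]
orientation: [-1.566, -0.002, 0.004]
ft_force: [-0.5, -0.0, 0.8]
width: 0.4
```

```bash
python3 - <<'E'
from h import *
plan([590,328,210],0,0)
E
```

```text
t 53.35 pos [449.7  49.4 258.4] q [0.08 0.12 1.96 0.01 1.06 0.07] w 0.4 F [-0.5 -0.   0.8]
delta [14.15  4.95 27.78] rot [-0.005  0.004 -0.001] rows>= 7.6
```

>>> {"api": "carry_out", "payload": {"delta_pos": [[0.6, 0.1, 1], [1.9, 0.5, 3.7], [3.6, 1.1, 7], [5.4, 1.8, 10.6], [7.2, 2.4, 14.2], [9, 3.1, 17.8], [10.8, 3.8, 21.2], [12.5, 4.4, 24.4], [13.6, 4.8, 26.8], [14.1, 4.9, 27.8], [14.1, 4.9, 27.8], [14.1, 4.9, 27.8]], "rotation": [[0, 0, 0], [0, 0, 0], [0, 0, 0], [0, 0, 0], [0, 0, 0], [0, 0, 0], [0, 0, 0], [0, 0, 0], [0, 0, 0], [0, 0, 0], [0, 0, 0], [0, 0, 0]]}}

```text
t: 54.35
ee_pos: [591.5, 324.2, 211.0]
orientation: [-1.567, 0.003, -0.003]
ft_force: [1.0, -0.2, -0.2]
width: 0.2
```

```bash
python3 - <<'E'
from h import *
plan([590,328,130],0,0)
C=cam('wrist'); B=ctrl.get_image('wrist')[:,:,::-1].copy(); B=cv2.resize(B,None,fx=1.42,fy=1.42)
th=np.linspace(0,6.28,40); p=proj('wrist',np.c_[590+22*np.cos(th),328+22*np.sin(th),110+0*th],C)*1.42
cv2.polylines(B,[p.astype(np.int32)],True,(0,0,255),1); cv2.imwrite('pics/m1.png',B)
C=cam('scene');B=ctrl.get_image('scene')[:,:,::-1].copy(); B=cv2.resize(B,None,fx=4,fy=4)
p=proj('scene',np.c_[590+22*np.cos(th),328+22*np.sin(th),110+0*th],C)*4
cv2.polylines(B,[p.astype(np.int32)],True,(0,0,255),1); cv2.imwrite('pics/m2.png',B[1000:1600,1300:2000])
E
```

```text
t 54.35 pos [591.5 324.2 211. ] q [0.48 0.51 1.52 0.   1.11 0.48] w 0.2 F [ 1.  -0.2 -0.2]
delta [-0.15  8.1   0.35] rot [-0.004 -0.004 -0.   ] rows>= 1.9
```

View pics/m1.png

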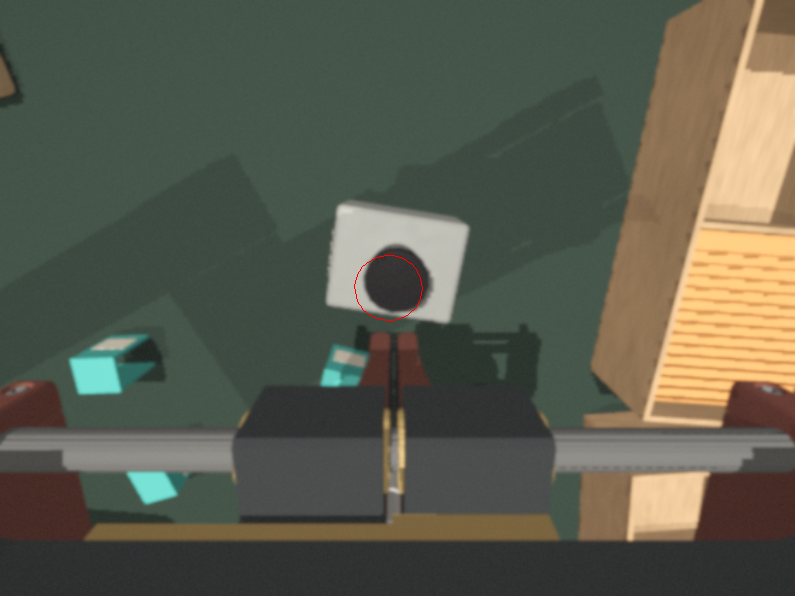

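View pics/m2.png

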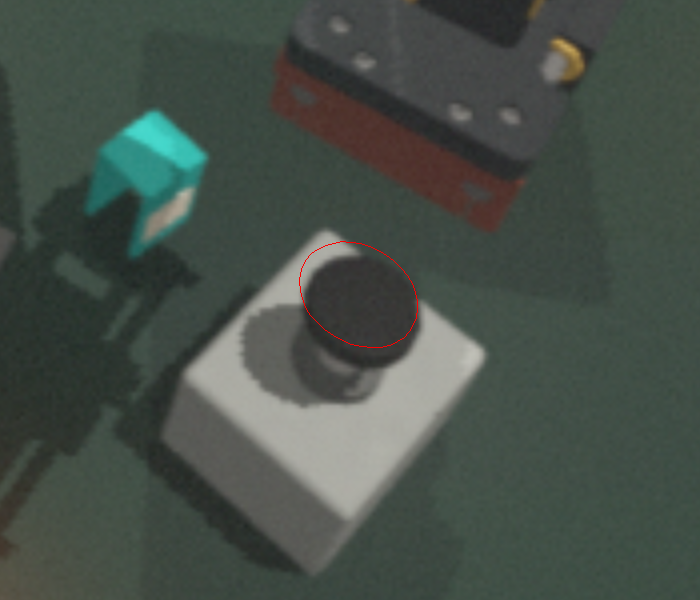

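```bash
python3 - <<'E'
from h import *
o=ctrl.get_obs(); print(o['ee_pos'])
B=ctrl.get_image('wrist')[:,:,::-1].copy(); C=cam('wrist')
crop(B,210,120,360,240,'m3.png',5)
E
```

```text
[591.37378559 323.61214369 211.80785255]
```

View pics/m3.png

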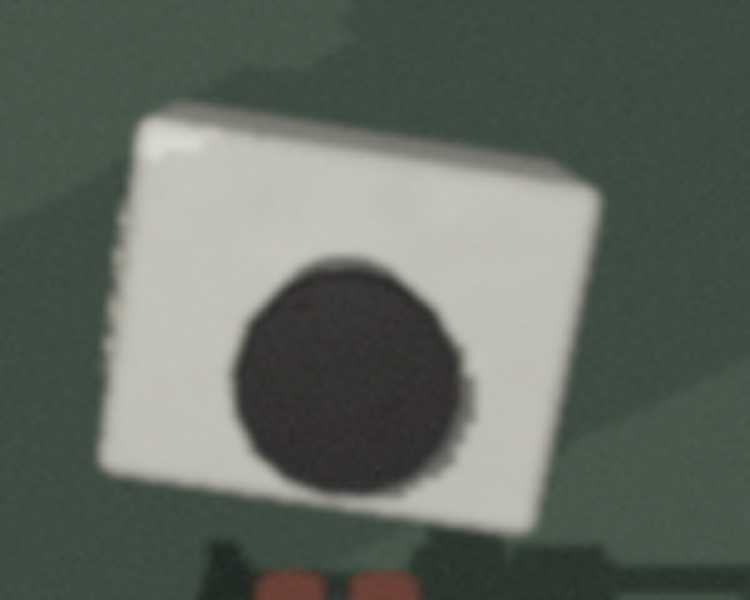

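```bash
python3 - <<'E'
from h import *
p=onplane('wrist',[[279.5,195.5]],110); print(p)
print(onplane('scene',[[415.0,325.5]],110))
plan([593,331,125],0,0)
E
```

```text
[[595.5470788  334.77284844 110.        ]]
[[592.9469902 329.9908491 110.       ]]
t 54.5 pos [591.5 323.7 212.1] q [0.48 0.5  1.52 0.   1.11 0.48] w 0.8 F [ 0.9 -0.9 -0.5]
delta [0.14 8.71 0.69] rot [-0.005 -0.005  0.001] rows>= 2.1
```

>>> {"api": "carry_out", "payload": {"delta_pos": [[0, 1.5, 0.2], [0.1, 4, 0.5], [0.2, 6.5, 0.8], [0.2, 8.2, 0.8], [0.2, 8.7, 0.8], [0.2, 8.7, 0.8], [0.2, 8.7, 0.8]], "rotation": [[0, 0, 0], [0, 0, 0], [0, 0, 0], [0, 0, 0], [0, 0, 0], [0, 0, 0], [0, 0, 0]]}}

```text
t: 55.08
ee_pos: [594.3, 333.4, 125.9]
orientation: [-1.566, 0.001, -0.004]
ft_force: [-0.1, -0.0, -0.4]
width: 0.5
```

```bash
python3 - <<'E'
from h import *
plan([594,332,85],0,0)
im=ctrl.get_image('scene')[:,:,::-1].copy(); crop(im,330,230,470,335,'m4.png')
E
```

```text
t 55.08 pos [594.3 333.4 125.9] q [0.49 0.61 1.56 0.   0.97 0.49] w 0.5 F [-0.1 -0.  -0.4]
delta [-0.04  4.09 -0.16] rot [-0.005 -0.004  0.002] rows>= 1.0
```

View pics/m4.png

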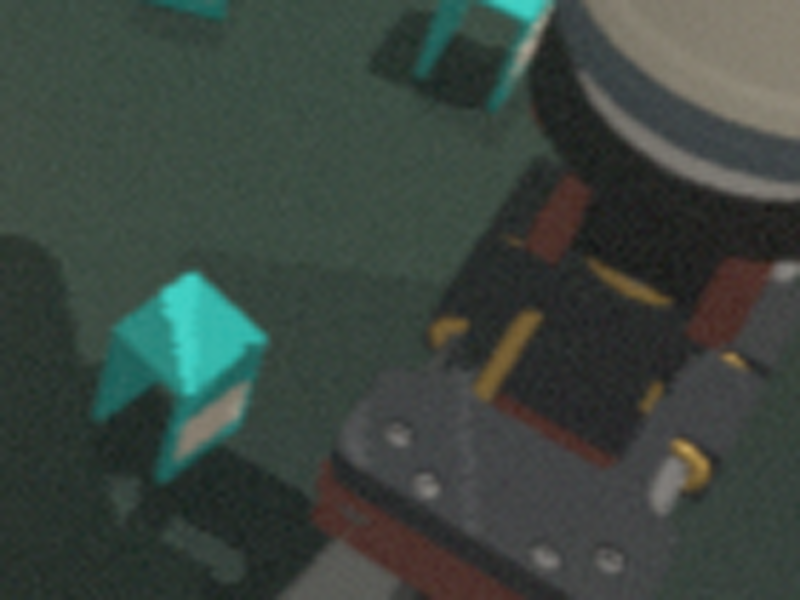

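>>> {"api": "carry_out", "payload": {"delta_pos": [[0, 0.7, -0.1], [0, 1.4, -0.1], [0, 2.1, -0.1], [0, 2.8, -0.1], [0, 3.5, -0.1], [0, 3.9, -0.1], [0, 3.9, -0.1]], "rotation": [[0, 0, 0], [0, 0, 0], [0, 0, 0], [0, 0, 0], [0, 0, 0], [0, 0, 0], [0, 0, 0]]}}

```text
t: 55.72
ee_pos: [594.7, 333.2, 86.6]
orientation: [-1.566, 0.0, -0.004]
ft_force: [-1.2, -1.8, 10.3]
width: 0.7
```

>>> {"api": "carry_out", "payload": {"delta_pos": [[0, 0.15, 0], [0, 0.3, 0], [0, 0.3, 0], [0, 0.3, 0], [0, 0.3, 0]], "rotation": [[0, 0, 0], [0, 0, 0], [0, 0, 0], [0, 0, 0], [0, 0, 0]]}}

```text
t: 56.13
ee_pos: [594.8, 333.2, 86.1]
orientation: [-1.565, -0.0, -0.004]
ft_force: [-6.3, -4.5, 26.2]
width: 0.3
```

The plunger is on its stop: force jumped to 26 N at z = 86. Raising now.

>>> {"api": "carry_out", "payload": {"delta_pos": [[0, -0.5, 0], [0, -1.5, 0], [0, -3, 0], [0, -5, 0], [0, -8, 0], [0, -11, 0], [0, -14, 0], [0, -16, 0], [0, -16.5, 0], [0, -16.5, 0]], "rotation": [[0, 0, 0], [0, 0, 0], [0, 0, 0], [0, 0, 0], [0, 0, 0], [0, 0, 0], [0, 0, 0], [0, 0, 0], [0, 0, 0], [0, 0, 0]]}}

```text
t: 56.97
ee_pos: [594.2, 332.6, 249.2]
orientation: [-1.565, -0.0, -0.005]
ft_force: [-0.5, 0.4, -0.5]
width: 0.3
```

>>> {"api": "carry_out", "payload": {"delta_pos": [[-2, 0, 0], [-6, 0, 0], [-10, 0, 0], [-14, 0, 0], [-17, 0, 0], [-18, 0, 0], [-18, 0, 0]], "rotation": [[0, 0, 0], [0, 0, 0], [0, 0, 0], [0, 0, 0], [0, 0, 0], [0, 0, 0], [0, 0, 0]]}}

```text
t: 57.55
ee_pos: [411.1, 332.1, 246.1]
orientation: [-1.568, 0.002, 0.001]
ft_force: [0.4, -0.7, -0.5]
width: 0.5
```

```bash
python3 - <<'E'
from h import *
im=ctrl.get_image('scene')[:,:,::-1].copy(); cv2.imwrite('pics/n1.png',cv2.resize(im,(800,600),interpolation=cv2.INTER_CUBIC))
crop(im,140,195,330,335,'n3.png',4.2)
im=ctrl.get_image('top')[:,:,::-1].copy(); cv2.imwrite('pics/n2.png',cv2.resize(im,(800,600),interpolation=cv2.INTER_CUBIC))
E
```

```text
(no output)
```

View pics/n1.png

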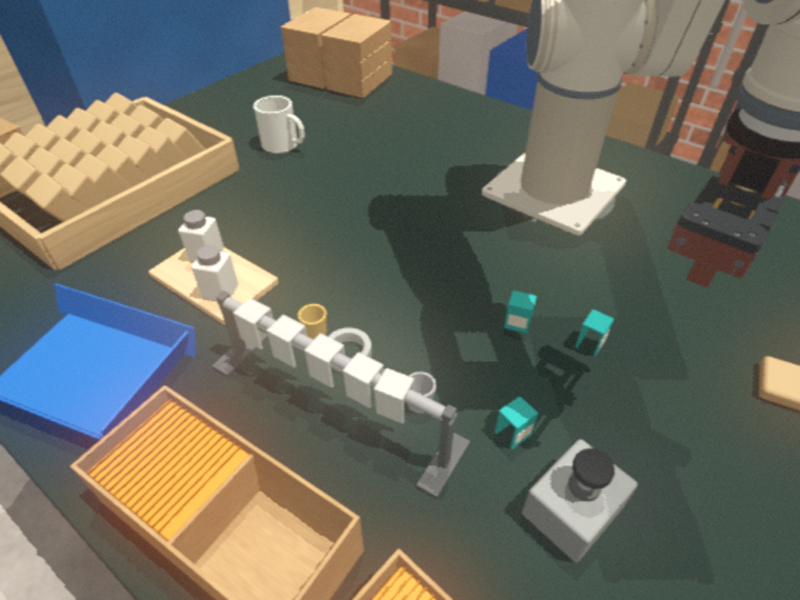

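View pics/n2.png

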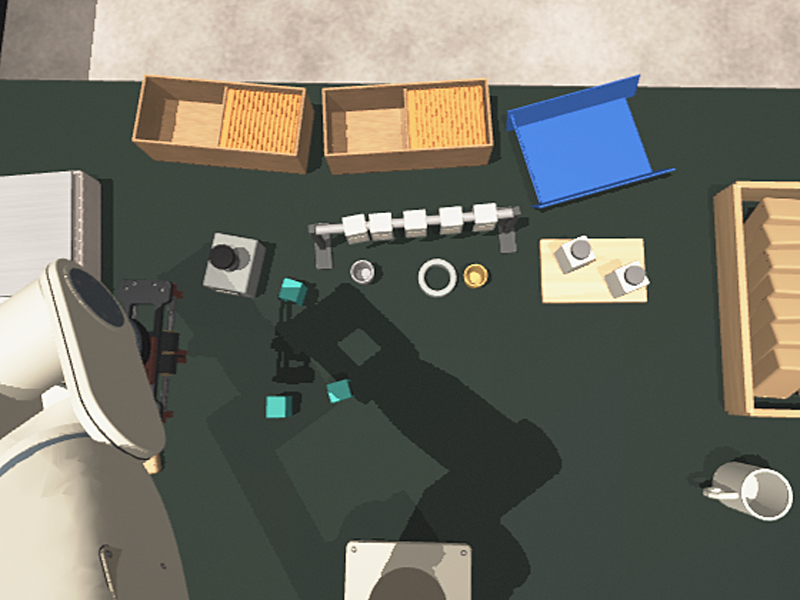

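View pics/n3.png

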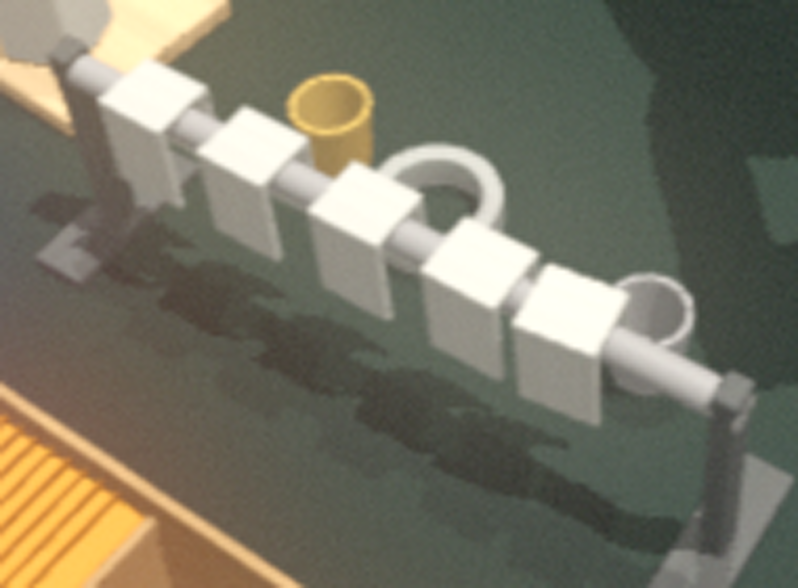

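Nothing has changed on the rail or board, the plunger at (593,466) in the scene view is up again, and the cups and tape are where they were. Handing in.

```bash
python3 -c "
from workcell import ctrl
print(ctrl.close_job()); print(ctrl.get_obs()['t'])"
```

```text
the job is handed in; nothing more can be done
None
the job is handed in; nothing more can be done
```

I finished the job and handed it in at about 58 s. It reports no verdict, so the results below are my own checks.

- **Markers:** All five metal markers hang on the bar. The three turquoise look-alikes were left alone.
- **Knock:** The marker nearest the counter shifted about 20 mm along the bar during the run. It is now about 7° askew, within the 20° limit, so I left it. In the last pictures all five are across the bar, centred to about 2 mm.
- **Bottles:** Both stand upright on the board, clear of each other, and match an upright outline drawn on the scene view.
- **Plunger:** After those checks I pushed it down until it stopped: z = 86 mm, with force rising from 10 N to 26 N. The final pictures show it back up.
- **Cups, tape and arm:** The cups and tape look unmoved, and the arm is clear of everything.

**Checks that disagreed:**
- The plunger's position differed by up to about 7 mm between cameras. I aimed in between, which worked.
- The final top-view readings of the markers' lengthwise positions were unreliable because the bright bar blended into them. For those I relied on the pictures.

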